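# Read the sherds with the susceptibility meter, then box them

## Robot

A 6-joint arm with a two-finger parallel gripper is mounted at the origin on a cart in front of the work surface, level with it; the furniture and walls round the work are solid. World frame = base frame: x ahead of the robot, y to its left, z up, the work surface at z = 0. Lengths are in m, angles in rad, forces in N, time in s.
With the tool pointing down it reaches from about 0.275 to 0.75 m from the base axis. Payload 10.2 kg.
Tool frame: the origin (TCP) lies midway between the tips of the shut fingers; the grasp point (between the pads) lies 19 mm behind it; z points along the fingers, x is the direction in which the jaws open and shut, and the axes are right-handed (so a half turn about z gives the same grasp; the last joint's range is limited). The gripper opens to 88 mm and grips with 3 to 60 N. Pads are 18 mm wide; open, the fingers measure 123 mm over their backs; the gripper's body (75 mm by 187 mm) begins 45 mm behind the grasp point.
Start: joints at [1.117, 0.313, 1.498, -0, 1.331, -0.223], TCP at [0.12, 0.511, 0.239] pointing down, gripper open.
Joint ranges: [-2.94, 2.94], [-0.97, 2.17], [0.19, 2.56], [-1.23, 4.37], [0.02, 3.11], [-2.88, 2.88]. Speed limits (rad/s): [2.39, 2.39, 3.01, 3.14, 3.14, 3.14].

## Interface

Orientations are given as a unit quaternion [x, y, z, w].
In Python, from rig import manip, viewer, nets gives the robot as it stands. The module is installed in compiled form; this text tells all that it offers.
- The arm moves only by the shell command python3 -m crank 'ROWS' [FORCE]. ROWS is JSON, a list of rows, each a list of 5 numbers: the shift along the tool's x, y, z in mm, then the turn about the tool's z in rad, then the finger opening in mm, from 0 to 88.1. In form: [[x, y, z, turn, hand], ...]. A call has exactly 8 rows; each row shifts and turns the commanded pose from where the row before left it, along the tool's axes as they then stand; what a row does not reach is not made up. A row lasts 1/10 s, in which the tool goes at most 50 mm and 8.59 degrees, less where a joint would pass 70% of its speed; a pose out of reach is approached as far as the arm can. A call is refused whole if a number of a shift passes 50 or a number of a turn 0.15, either way. A call with a gripper value outside its range is refused whole. The fingers move at their own pace and stop on an object; FORCE is the grip in N (left out, the last holds). Time passes only in rows, so rows that do not move let the fingers close, or fill a call up. It gives the time, the measured TCP pose, the force and the opening at its end, in the units of the state.
- manip.observe(): the state, without advancing time (a new reading comes with each control period).
- viewer.read_camera(name): name is "side" or "top" or "wrist"; returns a dict with "color" (480x640x3 uint8, blue, green, red), "depth" (480x640 float32, m along the optical axis (not along the pixel's ray), 0 where there is no reading), "fx", "fy", "cx", "cy" (pixels), "R" (3x3) and "t" (3): a world point X has camera coordinates R X + t. Camera axes: x right, y down, z forward; pixel columns grow to the right and rows downward; lengths in m; the calibration is good to about 2 mm. A picture is of the moment at which its call begins.
- manip.close_job(): hands the job in, once; it reports no verdict.
Trained networks look in the newest picture that a camera, given by its name, has taken for a name from the list of things; names that differ only in an ending like _2 or _b are one class to them, and where a whole thing is asked for, a point or a joint stands for the part that bears it (a point fixed in the world has none). Each returns a list of dicts, best first, with "confidence" (0 to 1); they miss things now and then, are a little off and sometimes report something else, mostly with a low value. They report only what shows in the picture. A call takes as long as a camera call. They do not tell look-alikes from the thing itself.
- nets.find_in(camera, target): "point" ([x, y, z] in m, in the coordinates of the camera as it stood for that picture, good to about 4 mm: the middle of the surface that is visible of it).
- nets.cut_out(camera, target): "region" (480x640 bool, what is visible of it).
- nets.pinpoint(camera, target): "point" ([x, y, z] in m, in the coordinates of the camera as it stood for that picture, good to about 4 mm: a listed point, or the origin of a listed thing).
The state is a dict: "time_s": time; "joint_pos": joint angles; "joint_velocities": joint speeds; "tau": joint torques, N m; "position": TCP position; "tcp_rot": TCP orientation; "contact_force": force on the tool from outside, world axes, zero at the start; "ft_torque": the same for the moment, N m; "width": finger opening in m.
Only numpy, scipy, OpenCV 4.12 (cv2) and the standard library are available. Lean on these libraries where they do the work, as an engineer would, in place of code of your own. Each camera call takes 0.05 s, during which the arm holds its last target.

## Task

Turn the meter's range selector anticlockwise right back to its end stop (off, red dot), then three clicks clockwise, and leave it on that third click for as long as the probe is out of its cup. Take the probe and hold its face steady for two seconds about a centimetre above the middle of each sherd without touching it, longest sherd first and then in order of length because the meter numbers its readings; then stand the probe back in its cup, lay the sherds flat, side by side, in the foam-lined tray, and turn the selector back to off at its stop. The sherds are brittle: grip them lightly (about 20 N), set them down rather than drop them, and leave the loupe, the varnish bottle and the vial where they are.

Things in the scene. Friction and masses are not known exactly. Their poses are not given: they have to be found in the camera images.
- selector (a joint): meter's range selector, a black bar knob. Rad: 0 at the anticlockwise end stop (off, red dot), growing clockwise seen from above; 7 click positions 24 degrees (0.419 rad) apart, third click from the stop = 1.257, last = 2.51 at the other stop. A spring ball pulls it into the nearest click (0.05 N m to turn over the hump); it stays there when let go
- selector_grip (a point): on the knob's axis at the height to grip, about 75 mm above the table, 9 mm below the top of the bar (42 long, 14 wide, 30 high, on a skirt 44 in diameter, 8 high). z up; turns with the knob: x runs along the bar (grip across y, 14 mm), white pointer line at the -x end
- cup_floor (a point): centre of the floor of the round charging cup on the meter's top, 42 mm above the table (bore 52 mm, rim 10 high, 67 outside diameter). Axes are the meter's (pale case 150 x 250 x 42 mm, its middle 75 mm from here along +y): z up, x away from the robot at yaw 0; the selector's axis lies 150 mm from here along +y and 5 along -x
- probe_grip (a point): cordless probe, 160 g: wand 126 mm tall, standing upright in the cup on its flat round sensor face (head 44 in diameter); dark handle, section 34 (x) by 28 (y), from 42 to 124 mm above the face. This point is on its axis 95 mm above the face, a good place to grip; z points up, away from the sensor
- probe_face (a point): centre of the probe's sensor face (the underside of the head); the sensor looks along -z of this frame, z points up to the handle's top
- tray_floor (a point): finds tray (grey plastic, dark foam lining, fixed; outside 330 x 190 mm, walls 4 thick, 28 high above the table): centre of the lining's upper face, 8 mm above the table, 322 by 182 mm inside. x runs along the long side, z up
- sherd_1_mid (a point): longest (104 mm) of the pottery sherds (present or not from start to start; None if absent), irregular outline, 52 x 102 x 11 mm along x, y, z of this frame, 69 g. The point is its centre, half-way up; z up as it lies, y roughly along its length. Two broken edges lie parallel across x: close the fingers along x there (47 mm apart), low on the edges; elsewhere the edges slope. Brittle
- sherd_2_mid (a point): second longest (75 mm) of the pottery sherds (present or not from start to start; None if absent), irregular outline, 50 x 71 x 12 mm along x, y, z of this frame, 43 g. The point is its centre, half-way up; z up as it lies, y roughly along its length. Two broken edges lie parallel across x: close the fingers along x there (50 mm apart), low on the edges; elsewhere the edges slope. Brittle
- sherd_3_mid (a point): third longest (51 mm) of the pottery sherds (present or not from start to start; None if absent), irregular outline, 34 x 51 x 9 mm along x, y, z of this frame, 15 g. The point is its centre, half-way up; z up as it lies, y roughly along its length. Two broken edges lie parallel across x: close the fingers along x there (34 mm apart), low on the edges; elsewhere the edges slope. Brittle
- sherd_4_mid (a point): shortest (36 mm) of the pottery sherds (present or not from start to start; None if absent), irregular outline, 23 x 37 x 9 mm along x, y, z of this frame, 12 g. The point is its centre, half-way up; z up as it lies, y roughly along its length. Two broken edges lie parallel across x: close the fingers along x there (23 mm apart), low on the edges; elsewhere the edges slope. Brittle
- loupe_mid (a point): black stand loupe, 38 mm in diameter, 20 high: its centre. To be left alone
- varnish_mid (a point): small clear varnish bottle with white cap, 30 mm in diameter, 69 high: its centre. To be left alone
- vial_mid (a point): clear vial with red cap, 28 mm in diameter, 52 high: its centre. To be left alone
Mind the look-alikes: they are no part of the job. What is shaped like the part that bears probe_grip but purple is not meant. Leave any green or turquoise look-alike of the part that bears sherd_1_mid alone.

How it is judged:
By the outcome, as a careful person would: the job done as asked, in the order asked, and still so for the second after the job is handed in, with the robot touching nothing.
Of sherd_1, sherd_2, sherd_3, sherd_4 only 2 to 3 are there at a start; the rules pass over those that are not, and their reading is None.
At some moment in a run one of sherd_1, sherd_2, sherd_3, sherd_4 may be knocked a few centimetres aside while the robot is not near it.
It also fails if it takes over 210 s, if anything falls off the work surface, if the arm or the gripper's body presses on something with over 40 N, if the wrist force passes 120 N, or if a joint passes its speed limit or range.

## Working session

There is one attempt and no reset: what is moved stays moved. The work goes in short steps, Python scripts to look and compute and a shell command to move; the robot and the scene stay as the last step left them, time stands still between calls to the robot, and variables do not carry over. Pictures are saved under pics/ and viewed, and the job is handed in when it is done.

```bash
mkdir -p pics; cat > h.py <<'E'
import numpy as np, cv2
from rig import manip, viewer, nets
from scipy.spatial.transform import Rotation as Ro
def w(c,p): return c["R"].T@(np.array(p)-c["t"])
def px(c,X):
    q=c["R"]@np.array(X)+c["t"]; return (c["fx"]*q[0]/q[2]+c["cx"], c["fy"]*q[1]/q[2]+c["cy"])
def cloud(c):
    d=c["depth"]; v,u=np.mgrid[0:480,0:640]
    P=np.stack([(u-c["cx"])/c["fx"]*d,(v-c["cy"])/c["fy"]*d,d],-1)
    W=(P-c["t"])@c["R"]; W[d<=0]=np.nan
    return W
E
python3 - <<'E'
from h import *
print(manip.observe())
for n in ["side","top","wrist"]:
    c=viewer.read_camera(n); cv2.imwrite(f"pics/a_{n}.png",c["color"])
    print(n,c["fx"],c["R"].T[:,2].round(2),(-c["R"].T@c["t"]).round(3))
E
```

```text
{'time_s': 0.0, 'joint_pos': array([ 1.11657653e+00,  3.13446921e-01,  1.49843025e+00, -2.58891589e-05,
        1.33099799e+00, -2.23376340e-01]), 'joint_velocities': array([-8.04907928e-04, -6.49534536e-04, -1.68653364e-03, -5.10875746e-05,
       -8.60078492e-05,  8.22014587e-04]), 'tau': array([ 5.60853769e-04, -4.02209973e+01, -2.52275366e+01,  6.95352210e-02,
        3.52819136e-02, -1.31959832e-04]), 'position': array([0.12001457, 0.51084557, 0.23816522]), 'tcp_rot': array([ 7.83834224e-01,  6.20969804e-01, -5.72930241e-04,  2.88297718e-04]), 'contact_force': array([ 0.05744798, -0.41467657,  0.11655687]), 'ft_torque': array([ 0.00432599,  0.04912732, -0.04928122]), 'width': 0.08812518924438509}
side 553.4949273265038 [-0.02 -0.87 -0.49] [0.646 1.141 0.705]
top 509.1827646512157 [ 0.2  -0.01 -0.98] [0.363 0.015 1.344]
wrist 359.12797226384293 [ 0.25 -0.06 -0.97] [0.055 0.527 0.384]
```

View pics/a_top.png

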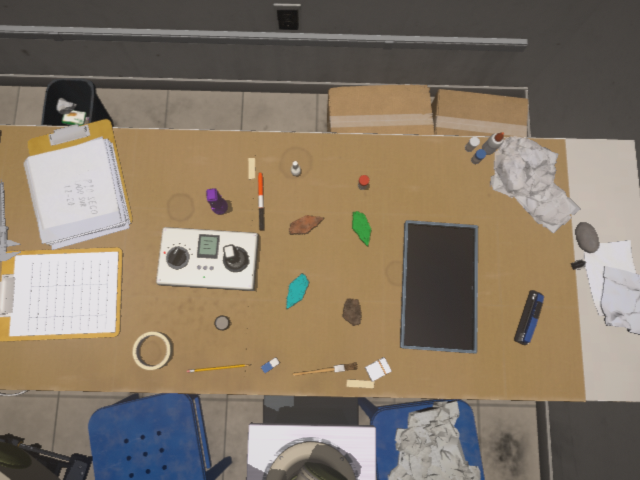

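View pics/a_side.png

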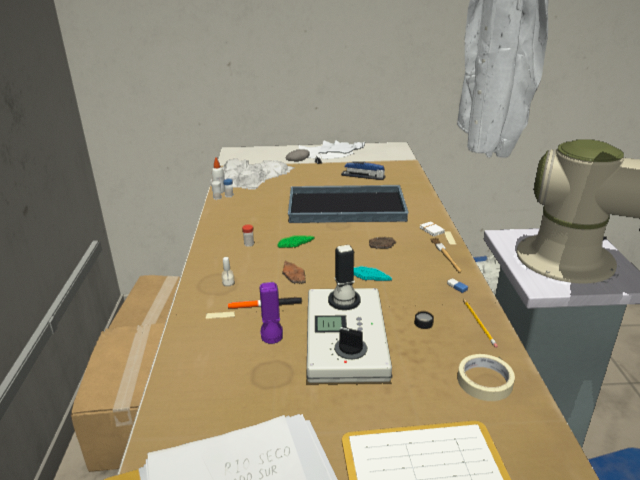

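View pics/a_wrist.png

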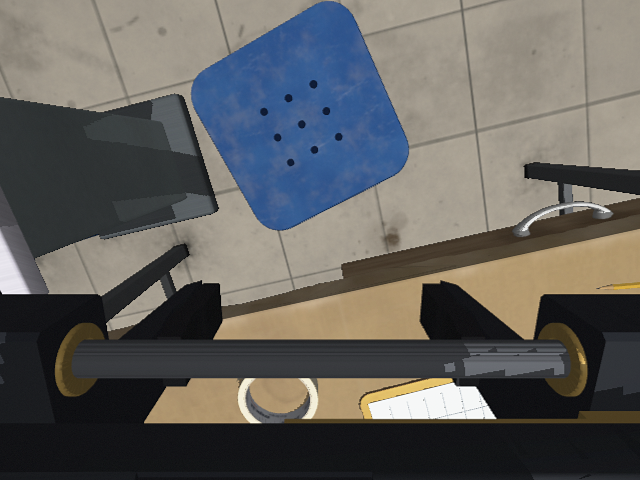

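```bash
python3 - <<'E'
from h import *
for n in ["top","side"]:
    c=viewer.read_camera(n)
    for t in ["selector_grip","cup_floor","probe_grip","probe_face","tray_floor","sherd_1_mid","sherd_2_mid","sherd_3_mid","sherd_4_mid","loupe_mid","varnish_mid","vial_mid"]:
        for f in (nets.pinpoint,nets.find_in):
            print(n,t,f.__name__,[(w(c,r["point"]).round(3).tolist(),round(r["confidence"],2),[int(k) for k in px(c,w(c,r["point"]))]) for r in f(n,t)][:4])
E
```

```text
top selector_grip call [([0.558, 0.358, 0.074], 0.65, [174, 256]), ([0.778, -0.124, 0.025], 0.28, [363, 182])]
top selector_grip call [([0.556, 0.197, 0.146], 0.74, [234, 254]), ([0.558, 0.354, 0.066], 0.65, [176, 257])]
top cup_floor call [([0.561, 0.204, 0.048], 0.71, [236, 258]), ([0.559, 0.363, 0.075], 0.28, [172, 256])]
top cup_floor call [([0.558, 0.284, 0.044], 0.88, [205, 258])]
top probe_grip call [([0.56, 0.206, 0.134], 0.69, [231, 253]), ([0.708, 0.263, 0.094], 0.65, [214, 197])]
top probe_grip call [([0.701, 0.255, 0.09], 0.8, [217, 200]), ([0.554, 0.198, 0.145], 0.56, [233, 254])]
top probe_face call [([0.562, 0.206, 0.044], 0.77, [236, 258]), ([0.706, 0.267, -0.003], 0.67, [219, 207]), ([0.4, 0.239, 0.011], 0.19, [222, 321])]
top probe_face call [([0.694, 0.259, 0.09], 0.8, [215, 203]), ([0.554, 0.198, 0.151], 0.54, [233, 254])]
top tray_floor call [([0.507, -0.32, 0.01], 0.71, [437, 285])]
top tray_floor call [([0.5, -0.322, 0.011], 0.62, [438, 288])]
top sherd_1_mid call [([0.489, 0.053, 0.002], 0.91, [295, 289]), ([0.654, -0.119, 0.0], 0.81, [360, 229]), ([0.505, -0.
[... 2010 characters left out ...]
662, 0.039, 0.016], 0.64, [293, 270])]
side sherd_2_mid call [([0.432, -0.097, 0.006], 0.69, [382, 242])]
side sherd_2_mid call [([0.435, -0.093, 0.012], 0.75, [382, 241])]
side sherd_3_mid call []
side sherd_3_mid call []
side sherd_4_mid call []
side sherd_4_mid call []
side loupe_mid call [([0.402, 0.239, 0.011], 0.75, [422, 320])]
side loupe_mid call [([0.401, 0.244, 0.015], 0.8, [423, 320])]
side varnish_mid call [([0.818, 0.061, 0.036], 0.6, [225, 271])]
side varnish_mid call [([0.819, 0.07, 0.031], 0.73, [224, 275])]
side vial_mid call [([0.561, 0.204, 0.041], 0.73, [342, 301]), ([0.784, -0.121, 0.027], 0.63, [246, 235])]
side vial_mid call [([0.781, -0.113, 0.039], 0.79, [246, 233])]
```

```bash
python3 - <<'E'
from h import *
c=viewer.read_camera("top"); I=c["color"]
a=cv2.resize(I[150:340,150:400],None,fx=3.2,fy=3,interpolation=cv2.INTER_CUBIC)
cv2.imwrite("pics/b1.png",a)
s=viewer.read_camera("side")["color"]
cv2.imwrite("pics/b2.png",cv2.resize(s[220:390,230:430],None,fx=3.5,fy=3.5,interpolation=cv2.INTER_CUBIC))
W=cloud(c)
def minrect(m):
    P=W[m]; P=P[~np.isnan(P[:,0])]
    r=cv2.minAreaRect(P[:,:2].astype(np.float32)*1000); return r,P[:,2].mean().round(4),len(P)
# heights map above table
H=W[...,2]; m=(H>0.005)&(H<0.02)&(W[...,0]>0.25)&(W[...,0]<.9)&(abs(W[...,1])<.45)
n,l,st,ce=cv2.connectedComponentsWithStats(m.astype(np.uint8))
for i in range(1,n):
    if st[i,4]>25: print(ce[i].round(),st[i,4],minrect(l==i))
for p in [(1,1)]:
    pass
E
```

```text
[474. 161.] 26 (((853.0984497070312, -431.23291015625), (23.598329544067383, 12.042854309082031), 53.92951583862305), np.float64(0.014), 26)
[261. 201.] 275 (((725.9759521484375, 154.28536987304688), (160.33462524414062, 19.018003463745117), 2.268026828765869), np.float64(0.0126), 275)
[361. 227.] 418 (((656.8551025390625, -119.97804260253906), (98.78681182861328, 46.040889739990234), 21.789209365844727), np.float64(0.0101), 418)
[305. 224.] 428 (((664.4271240234375, 29.07744598388672), (45.00275421142578, 99.37548828125), 25.252119064331055), np.float64(0.0103), 428)
[440. 286.] 6899 (((508.6866149902344, -326.451171875), (179.4735870361328, 321.98345947265625), 87.39413452148438), np.float64(0.0086), 6899)
[297. 290.] 447 (((484.2613525390625, 51.59553527832031), (45.21308517456055, 99.04977416992188), 67.6743392944336), np.float64(0.0106), 447)
[352. 311.] 372 (((434.59552001953125, -94.73323059082031), (69.69387817382812, 44.65065002441406), 0.23644579946994781), np.float64(0.0098), 372)
[222. 322.] 162 (((399.9958801269531, 235.672119140625), (35.81410598754883, 42.7755355834960
[... 495 characters left out ...]
96.4172058105469, 112.17466735839844), (22.748611450195312, 45.76116943359375), 31.752201080322266), np.float64(0.0108), 146)
[378. 369.] 351 (((290.34649658203125, -163.89138793945312), (44.66671371459961, 58.73955535888672), 26.012706756591797), np.float64(0.0098), 351)
[331. 369.] 243 (((285.4857177734375, -28.10985565185547), (17.606779098510742, 162.8517303466797), 9.33324909210205), np.float64(0.0088), 243)
[233. 366.] 49 (((289.92279052734375, 205.52134704589844), (7.427204608917236, 66.1863021850586), 6.868771076202393), np.float64(0.0077), 49)
[198. 370.] 69 (((278.50335693359375, 290.251708984375), (11.320334434509277, 68.66849517822266), 6.533528804779053), np.float64(0.0074), 69)
```

View pics/b1.png

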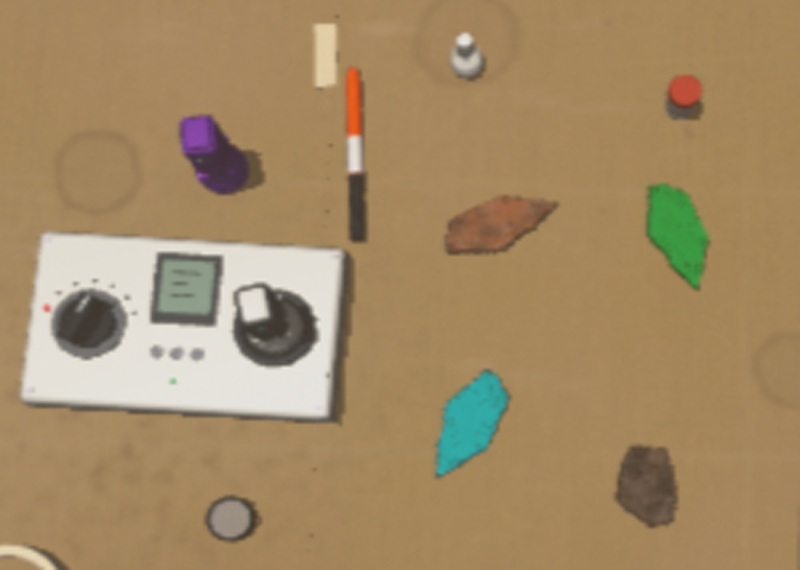

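View pics/b2.png

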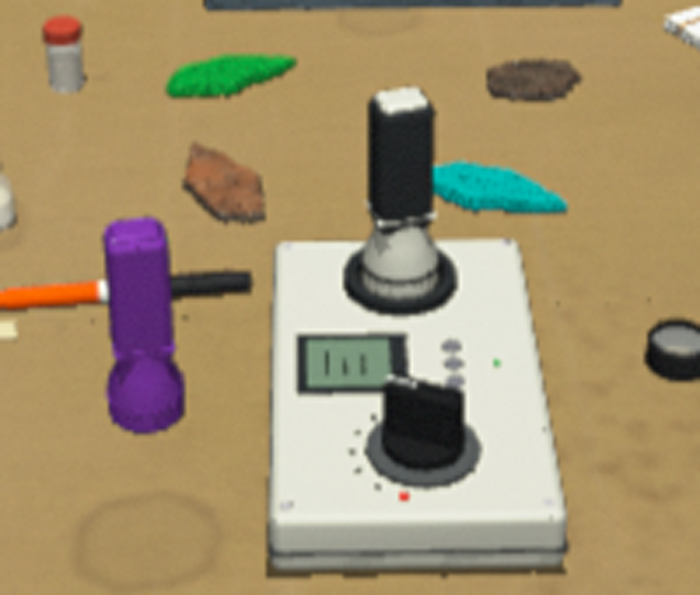

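Candidates: probe = dark/white wand at top (234,254); purple wand (217,200) rejected. Sherd_1 = terracotta (305,223); green (361,228) and turquoise (297,290) rejected. Sherd_2 = dark brown (352,310). No sherd_3 or sherd_4 visible. The crop confirms these choices. Next I measure poses.

```bash
cat >> h.py <<'E'
def state():
    o=manip.observe(); R=Ro.from_quat(o["tcp_rot"]).as_matrix()
    yaw=np.arctan2(R[1,0],R[0,0]); return o,R,yaw
def plan(x,y,z,yaw=None):
    o,R,yw=state()
    if yaw is not None:
        t=-(yaw-yw); t=(t+np.pi/2)%np.pi-np.pi/2   # turn about tool z
        print("turn",round(t,3),"j6->",round(o["joint_pos"][5]+t,2))
        R=R@Ro.from_rotvec([0,0,t]).as_matrix()
    d=R.T@(np.array([x,y,z])-o["position"])
    print("after turn shift mm",(d*1000).round(1),"| yaw",round(yw,3),"t",round(o["time_s"],2),"pos",o["position"].round(4),"F",o["contact_force"].round(1),"w",round(o["width"]*1000,1))
E
python3 - <<'E'
from h import *
for n in ["top","side"]:
    c=viewer.read_camera(n); W=cloud(c)
    m=(W[...,2]>0.036)&(W[...,2]<0.048)&(W[...,0]>.4)&(W[...,0]<.75)&(W[...,1]>.1)&(W[...,1]<.45)
    P=W[m]; r=cv2.minAreaRect(P[:,:2].astype(np.float32)*1000); print(n,r,len(P))
    th=np.deg2rad(r[2]); 
    # probe points
    m=(W[...,2]>0.09)&(W[...,2]<0.18)&(abs(W[...,0]-.56)<.05)&(abs(W[...,1]-.2)<.06)
    P=W[m]; print("probe",len(P),np.nanmin(P,0).round(3),np.nanmax(P,0).round(3), np.median(P[P[:,2]>.16],0).round(4))
    m=(W[...,2]>0.06)&(W[...,2]<0.1)&(abs(W[...,0]-.56)<.05)&(abs(W[...,1]-.356)<.05)
    P=W[m];print("knob",len(P),cv2.minAreaRect(P[:,:2].astype(np.float32)*1000),cv2.minAreaRect(P[P[:,2]>.08][:,:2].astype(np.float32)*1000), np.nanmax(P,0).round(3))
plan(.5,.356,.238,0)
plan(.47,.356,.238)
E
```

```text
top ((602.1080322265625, 280.496337890625), (249.9999237060547, 229.12339782714844), 87.61165618896484) 4569
probe 253 [0.541 0.189 0.091] [0.578 0.221 0.175] [0.5588 0.2057 0.1664]
knob 136 ((559.9629516601562, 356.99700927734375), (34.09522247314453, 38.51675033569336), 28.087966918945312) ((560.2774047851562, 357.1067810058594), (15.163633346557617, 40.938690185546875), 63.8150520324707) [0.581 0.375 0.091]
side ((605.5399780273438, 279.8609619140625), (252.95896911621094, 237.3129425048828), 87.4844741821289) 5271
probe 731 [0.541 0.195 0.09 ] [0.579 0.224 0.173] [0.5607 0.2126 0.1674]
knob 365 ((560.8234252929688, 356.980224609375), (17.901830673217773, 43.650779724121094), 63.76688003540039) ((559.963134765625, 356.6226501464844), (16.52322006225586, 41.49091339111328), 63.828495025634766) [0.581 0.372 0.089]
turn 1.34 j6-> 1.12
after turn shift mm [379.9 155.1   0.7] | yaw 1.34 t 2.85 pos [0.1201 0.5111 0.2387] F [-0.1 -0.3 -0.1] w 88.3
after turn shift mm [-70.9 376.1   0.7] | yaw 1.34 t 2.85 pos [0.1201 0.5111 0.2387] F [-0.1 -0.3 -0.1] w 88.3
```

```bash
python3 -m crank '[[-9,40,0,0,88],[-9,45,0,0,88],[-9,45,0,0,88],[-9,45,0,0,88],[-9,45,0,0,88],[-9,45,0,0,88],[-9,45,0,0,88],[-8,36,0,0,88]]' 40
python3 - <<'E'
from h import *
c=viewer.read_camera("wrist"); cv2.imwrite("pics/c1.png",c["color"])
plan(.56,.357,.2)
E
```

```text
time_s: 3.65
position: [0.4428, 0.3614, 0.2387]
tcp_rot: [0.784, 0.621, 0.0, 0.0]
contact_force: [-0.5, 0.8, 0.6]
width: 0.0879
after turn shift mm [ 24.4 110.8  38.3] | yaw 1.336 t 3.7 pos [0.4465 0.3591 0.2382] F [ 2.8 -3.5 -1.3] w 88.1
```

View pics/c1.png

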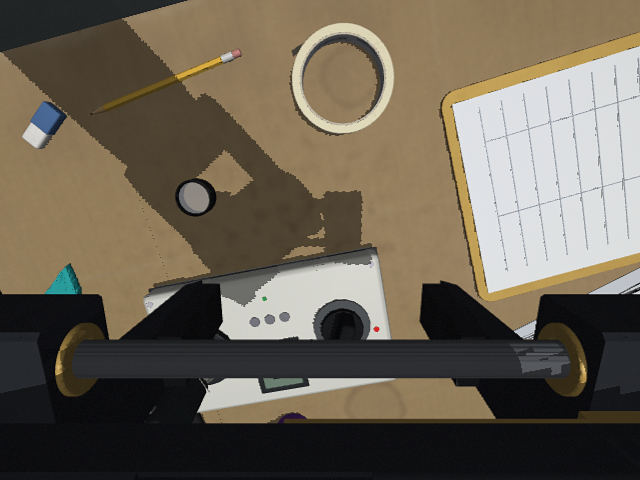

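```bash
python3 -m crank '[[4,18,0,0,88],[4,20,0,0,88],[4,20,0,0,88],[4,20,0,0,88],[4,20,0,0,88],[4,13,0,0,88],[0,0,0,0,88],[0,0,0,0,88]]'
python3 - <<'E'
from h import *
c=viewer.read_camera("wrist"); cv2.imwrite("pics/c2.png",c["color"])
X=[px(c,(.56,.357,.084)),px(c,(.56+.03*np.cos(-.458),.357+.03*np.sin(-.458),.084))]; print(X)
plan(.56,.357,.2)
E
```

```text
time_s: 4.5
position: [0.5537, 0.3609, 0.2385]
tcp_rot: [0.784, 0.621, -0.0, -0.0]
contact_force: [-0.5, -0.6, -0.2]
width: 0.088
[(np.float64(317.8914598761219), np.float64(234.5624976969993)), (np.float64(310.27579124130517), np.float64(266.7808540377316))]
after turn shift mm [-2.4  7.2 38.7] | yaw 1.34 t 4.55 pos [0.5535 0.361  0.2387] F [0.7 0.6 0.1] w 88.1
```

View pics/c2.png

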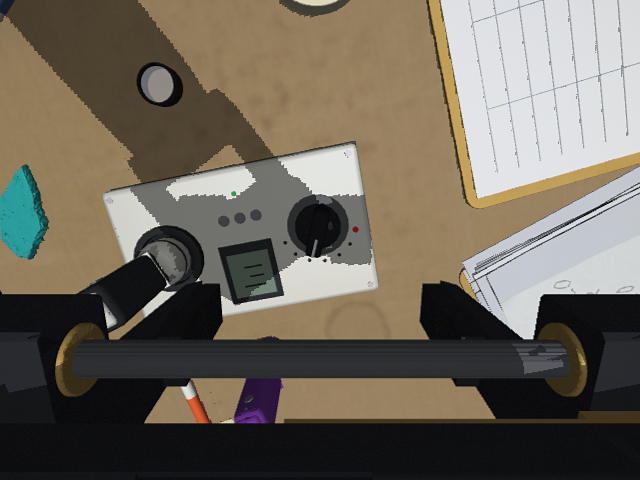

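```bash
python3 -m crank '[[0,0,10,0.113,88],[0,0,10,0.113,88],[0,0,0,0,88],[0,0,0,0,50],[0,0,0,0,50],[0,0,0,0,50],[0,0,0,0,50],[0,0,0,0,50]]' 40
python3 - <<'E'
from h import *
c=viewer.read_camera("wrist");W=cloud(c)
m=(W[...,2]>0.075)&(W[...,2]<0.1)&(abs(W[...,0]-.56)<.05)&(abs(W[...,1]-.356)<.05)
P=W[m];print("knob",len(P),cv2.minAreaRect(P[:,:2].astype(np.float32)*1000),P[:,2].max())
plan(.56,.357,.056,1.1135)
E
```

```text
time_s: 5.35
position: [0.5543, 0.3608, 0.2189]
tcp_rot: [0.849, 0.529, 0.0, 0.0]
contact_force: [0.7, -0.1, 1.3]
width: 0.0509
knob 872 ((559.4209594726562, 356.3652038574219), (13.979084014892578, 41.1063232421875), 64.10198211669922) 0.08552339153824298
turn 0.001 j6-> -0.71
after turn shift mm [ -0.9   6.8 162.8] | yaw 1.114 t 5.4 pos [0.5543 0.3608 0.2188] F [0.1 0.1 0.6] w 50.5
```

```bash
python3 -m crank '[[-1,6.5,5,0,50],[0,0,25,0,50],[0,0,30,0,50],[0,0,30,0,50],[0,0,30,0,50],[0,0,20,0,50],[0,0,15,0,50],[0,0,8,0,50]]'
python3 -m crank '[[0,0,0,0,50],[0,0,0,0,50],[0,0,0,0,5],[0,0,0,0,5],[0,0,0,0,5],[0,0,0,0,5],[0,0,0,0,5],[0,0,0,0,5]]' 40
python3 - <<'E'
from h import *
plan(.5594,.3565,.056,1.1135); print(manip.observe()["ft_torque"])
E
```

```text
time_s: 6.2
position: [0.5595, 0.3567, 0.0543]
tcp_rot: [0.849, 0.529, -0.001, -0.0]
contact_force: [0.4, 0.8, -0.7]
width: 0.0498
time_s: 7.0
position: [0.5595, 0.3566, 0.0559]
tcp_rot: [0.849, 0.529, -0.001, 0.0]
contact_force: [-2.0, -4.4, 3.3]
width: 0.0139
turn 0.0 j6-> -0.72
after turn shift mm [-0.1 -0.  -0.1] | yaw 1.114 t 7.0 pos [0.5595 0.3566 0.0559] F [-2.  -4.4  3.3] w 13.9
[-0.58330935  0.44642252 -0.03003392]
```

Gripped. Turning anticlockwise 1.676 rad plus a small surplus.

```bash
python3 -m crank '[[0,0,0,-0.14,5],[0,0,0,-0.14,5],[0,0,0,-0.14,5],[0,0,0,-0.14,5],[0,0,0,-0.14,5],[0,0,0,-0.14,5],[0,0,0,-0.14,5],[0,0,0,-0.14,5]]'
python3 -m crank '[[0,0,0,-0.14,5],[0,0,0,-0.14,5],[0,0,0,-0.14,5],[0,0,0,-0.1,5],[0,0,0,-0.04,5],[0,0,0,0,5],[0,0,0,0,5],[0,0,0,0,5]]'
python3 - <<'E'
from h import *
plan(.5594,.3565,.056,1.1135+1.676); print(manip.observe()["ft_torque"])
E
```

```text
time_s: 7.8
position: [0.5595, 0.3558, 0.0559]
tcp_rot: [0.436, 0.9, -0.001, 0.0]
contact_force: [-3.1, -9.1, 4.9]
width: 0.0134
time_s: 8.6
position: [0.5599, 0.3555, 0.0558]
tcp_rot: [0.173, 0.985, -0.001, -0.0]
contact_force: [-2.4, -8.2, 3.7]
width: 0.0137
turn 0.004 j6-> -2.4
after turn shift mm [ 0.8  0.8 -0.2] | yaw 2.794 t 8.6 pos [0.5599 0.3555 0.0558] F [-2.4 -8.2  3.7] w 13.7
[-1.41996845  0.32026108 -0.02436418]
```

```bash
python3 -m crank '[[0,0,0,-0.04,5],[0,0,0,0,5],[0,0,0,0,5],[0,0,0,0,5],[0,0,0,0,5],[0,0,0,0,5],[0,0,0,0,5],[0,0,0,0,5]]'
python3 - <<'E'
from h import *
plan(.5594,.3565,.056,1.1135+1.676); print(manip.observe()["ft_torque"])
E
```

```text
time_s: 9.4
position: [0.5599, 0.3555, 0.0559]
tcp_rot: [0.154, 0.988, -0.001, -0.0]
contact_force: [-1.8, -9.1, 5.0]
width: 0.0136
turn 0.043 j6-> -2.4
after turn shift mm [ 0.8  0.8 -0.1] | yaw 2.832 t 9.4 pos [0.5599 0.3555 0.0559] F [-1.8 -9.1  5. ] w 13.6
[-1.41617828  0.33317953 -0.56979513]
```

```bash
python3 -m crank '[[0,0,0,0.14,5],[0,0,0,0.14,5],[0,0,0,0.14,5],[0,0,0,0.14,5],[0,0,0,0.14,5],[0,0,0,0.14,5],[0,0,0,0.14,5],[0,0,0,0.14,5]]'
python3 -m crank '[[0,0,0,0.14,5],[0,0,0,0.04,5],[0,0,0,0,5],[0,0,0,0,5],[0,0,0,0,50],[0,0,0,0,50],[0,0,0,0,50],[0,0,0,0,50]]'
python3 - <<'E'
from h import *
plan(.5594,.3565,.056,2.7895-1.257); print(manip.observe()["ft_torque"])
E
```

```text
time_s: 10.2
position: [0.5594, 0.3561, 0.0559]
tcp_rot: [0.657, 0.754, -0.001, 0.0]
contact_force: [-3.3, -6.1, 3.0]
width: 0.0138
time_s: 11.0
position: [0.5596, 0.3572, 0.0557]
tcp_rot: [0.72, 0.694, 0.0, -0.0]
contact_force: [0.6, -0.5, 0.1]
width: 0.0438
turn 0.002 j6-> -1.14
after turn shift mm [-0.7 -0.2 -0.3] | yaw 1.534 t 11.0 pos [0.5596 0.3572 0.0557] F [ 0.6 -0.5  0.1] w 43.8
[0.02669724 0.01457307 0.05223506]
```

```bash
python3 -m crank '[[0,0,-10,0,50],[0,0,-25,0,88],[0,0,-30,0,88],[0,0,-30,0,88],[0,0,-30,0,88],[0,0,-30,0,88],[0,0,-20,0,88],[0,0,-5,0,88]]'
python3 - <<'E'
from h import *
for n in ["wrist","side","top"]:
    c=viewer.read_camera(n);W=cloud(c)
    m=(W[...,2]>0.075)&(W[...,2]<0.1)&(abs(W[...,0]-.56)<.035)&(abs(W[...,1]-.356)<.035)
    P=W[m];
    if len(P)>5: print(n,"knob",len(P),cv2.minAreaRect(P[:,:2].astype(np.float32)*1000))
    if n=="wrist":cv2.imwrite("pics/d1.png",c["color"])
plan(.5594,.2064,.24,1.53)
E
```

```text
time_s: 11.8
position: [0.5602, 0.3573, 0.2391]
tcp_rot: [0.72, 0.694, 0.002, 0.001]
contact_force: [-0.1, -0.4, 1.0]
width: 0.0877
wrist knob 758 ((560.009765625, 355.76513671875), (13.141446113586426, 42.16291809082031), 88.08380126953125)
side knob 212 ((560.3261108398438, 358.07598876953125), (41.948673248291016, 18.560617446899414), 3.7837295532226562)
top knob 46 ((549.2703247070312, 356.9755859375), (18.14121437072754, 13.411819458007812), 2.575326442718506)
turn 0.004 j6-> -1.14
after turn shift mm [-150.4    6.1   -4.9] | yaw 1.534 t 11.95 pos [0.5594 0.3569 0.235 ] F [-0.8 -0.7  0. ] w 88.0
```

View pics/d1.png

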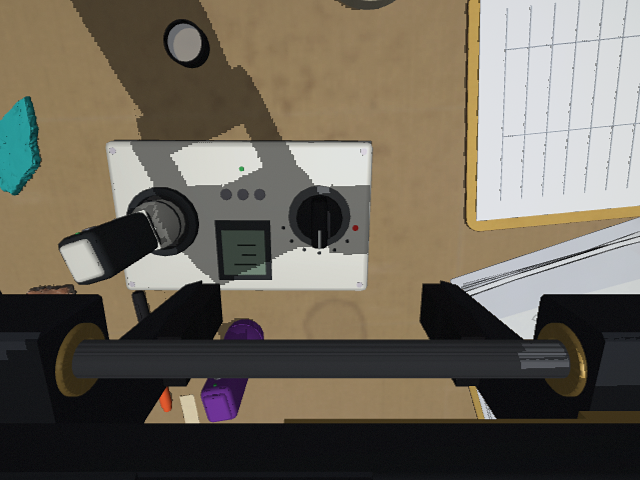

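```bash
python3 - <<'E'
from h import *
for n in ["wrist","side","top"]:
    c=viewer.read_camera(n);W=cloud(c)
    for lo,hi in [(.155,.18),(.1,.15)]:
        m=(W[...,2]>lo)&(W[...,2]<hi)&(abs(W[...,0]-.56)<.035)&(abs(W[...,1]-.206)<.035)
        P=W[m]
        if len(P)>5: print(n,lo,len(P),cv2.minAreaRect(P[:,:2].astype(np.float32)*1000),P[:,2].max())
E
```

```text
wrist 0.155 2437 ((558.85009765625, 205.73960876464844), (34.58833694458008, 28.411102294921875), 13.738840103149414) 0.17007613448686448
wrist 0.1 1837 ((553.4359130859375, 211.67694091796875), (37.83551025390625, 18.30848503112793), 40.0602912902832) 0.14999922466018337
side 0.155 93 ((567.7283325195312, 214.89781188964844), (15.513623237609863, 28.30919075012207), 66.1669692993164) 0.170927909717402
side 0.1 320 ((562.3900146484375, 214.62347412109375), (20.847373962402344, 38.1756706237793), 71.89287567138672) 0.14992068870417885
top 0.155 171 ((559.1709594726562, 205.5323028564453), (33.833187103271484, 27.86670684814453), 16.466754913330078) 0.17366404641979938
top 0.1 67 ((553.9926147460938, 196.82907104492188), (17.820587158203125, 37.28425216674805), 61.846961975097656) 0.14947011629388657
```

```bash
python3 - <<'E'
from h import *
plan(.5588,.2057,.24,1.815)
E
```

```text
turn -0.281 j6-> -1.42
after turn shift mm [-146.6  -37.1   -5.5] | yaw 1.534 t 12.1 pos [0.5593 0.3569 0.2344] F [ 0.9  0.3 -0.8] w 88.1
```

```bash
python3 -m crank '[[0,0,-5,-0.14,88],[0,0,0,-0.14,88],[-25,-6,0,0,88],[-30,-8,0,0,88],[-30,-8,0,0,88],[-30,-8,0,0,88],[-25,-6,0,0,88],[-6,-1,0,0,88]]'
python3 - <<'E'
from h import *
c=viewer.read_camera("wrist");W=cloud(c)
m=(W[...,2]>.155)&(W[...,2]<.18)&(abs(W[...,0]-.56)<.035)&(abs(W[...,1]-.206)<.035)
P=W[m];print(len(P),cv2.minAreaRect(P[:,:2].astype(np.float32)*1000))
plan(.5588,.2057,.118,1.815)
E
```

```text
time_s: 12.9
position: [0.5589, 0.2043, 0.2402]
tcp_rot: [0.617, 0.787, -0.001, -0.0]
contact_force: [-0.8, 1.0, -0.1]
width: 0.0883
2090 ((558.9951171875, 204.4971923828125), (35.06233596801758, 27.957317352294922), 14.7361421585083)
turn -0.003 j6-> -1.66
after turn shift mm [  0.9   0.2 122.2] | yaw 1.812 t 12.95 pos [0.559  0.2048 0.2402] F [ 0.2 -0.5  0.1] w 88.1
```

```bash
python3 -m crank '[[0.5,0,15,0,88],[0,0,25,0,88],[0,0,30,0,88],[0,0,30,0,88],[0,0,15,0,88],[0,0,7,0,88],[0,0,0,0,88],[0,0,0,0,88]]'
python3 -m crank '[[0,0,0,0,10],[0,0,0,0,10],[0,0,0,0,10],[0,0,0,0,10],[0,0,0,0,10],[0,0,0,0,10],[0,0,0,0,10],[0,0,0,0,10]]' 35
python3 - <<'E'
from h import *
plan(.5588,.2057,.118,1.815)
E
```

```text
time_s: 13.75
position: [0.5591, 0.2074, 0.1195]
tcp_rot: [0.616, 0.788, 0.0, 0.0]
contact_force: [-0.6, -0.2, 0.7]
width: 0.0878
time_s: 14.55
position: [0.5587, 0.2069, 0.1187]
tcp_rot: [0.616, 0.788, -0.0, -0.0]
contact_force: [-0.9, -0.1, -1.5]
width: 0.0276
turn -0.001 j6-> -1.66
after turn shift mm [-1.2 -0.2  0.7] | yaw 1.814 t 14.55 pos [0.5587 0.2069 0.1187] F [-0.9 -0.1 -1.5] w 27.6
```

```bash
python3 -m crank '[[0,0,-5,0,10],[0,0,-12,0,10],[0,0,-18,0,10],[0,0,-20,0,10],[0,0,-20,0,10],[0,0,-15,0,10],[0,0,-8,0,10],[0,0,-2,0,10]]'
python3 - <<'E'
from h import *
c=viewer.read_camera("top"); cv2.imwrite("pics/e1.png",c["color"]); W=cloud(c)
for n in ["side","top"]:
    c=viewer.read_camera(n); W=cloud(c); H=W[...,2]; m=(H>0.004)&(H<0.02)&(W[...,0]>.35)&(W[...,0]<.78)&(abs(W[...,1])<.2)
    k,l,st,ce=cv2.connectedComponentsWithStats(m.astype(np.uint8))
    for i in range(1,k):
        if st[i,4]>80:
            P=W[l==i]; print(n,ce[i].round(),st[i,4],cv2.minAreaRect(P[:,:2].astype(np.float32)*1000),P.mean(0).round(3),c["color"][l==i].mean(0).round())
    for t in ["sherd_1_mid","sherd_2_mid","sherd_3_mid","sherd_4_mid"]:
        print(n,t,[(w(c,r["point"]).round(3).tolist(),round(r["confidence"],2)) for r in nets.pinpoint(n,t)][:4])
plan(.664,.029,.22)
E
```

```text
time_s: 15.35
position: [0.559, 0.2069, 0.2199]
tcp_rot: [0.616, 0.788, 0.001, 0.001]
contact_force: [-0.2, 0.2, -2.4]
width: 0.0273
side [379. 234.] 288 ((435.3868103027344, -152.4505615234375), (112.88788604736328, 65.05007934570312), 65.0384521484375) [ 0.437 -0.138  0.011] [ 75.  97. 115.]
side [297. 241.] 427 ((648.55908203125, -126.62809753417969), (133.82870483398438, 108.40491485595703), 2.999559164047241) [ 0.653 -0.119  0.01 ] [ 72. 158.  72.]
side [293. 272.] 431 ((669.8267822265625, 14.657791137695312), (63.02554702758789, 134.57923889160156), 11.977389335632324) [0.665 0.033 0.011] [ 79. 114. 154.]
side [369. 273.] 470 ((484.9007873535156, 47.08306121826172), (83.8224105834961, 115.18009185791016), 41.82075500488281) [0.486 0.052 0.011] [133. 145.  29.]
side [290. 300.] 170 ((669.6303100585938, 148.58782958984375), (51.47771453857422, 50.30984115600586), 81.80690002441406) [0.672 0.151 0.012] [56. 68. 74.]
side [250. 303.] 145 ((758.4241943359375, 147.76406860351562), (43.80431365966797, 33.486122131347656), 3.185973644256592) [0.758 0.156 0.011] [ 47. 117. 223.]
side sh
[... 655 characters left out ...]
059082031), 27.998313903808594) [ 0.66 -0.12  0.01] [ 68. 149.  71.]
top [297. 290.] 464 ((485.0367431640625, 47.44166564941406), (48.63450622558594, 97.87716674804688), 81.31563568115234) [0.487 0.049 0.01 ] [135. 141.  53.]
top [368. 311.] 405 ((437.08892822265625, -138.95481872558594), (69.9762954711914, 54.24079895019531), 6.981449127197266) [ 0.437 -0.138  0.01 ] [ 68.  85. 105.]
top sherd_1_mid [([0.667, 0.028, 0.004], 0.74), ([0.656, -0.118, 0.003], 0.68), ([0.488, 0.055, 0.005], 0.64)]
top sherd_2_mid [([0.436, -0.136, 0.003], 0.91)]
top sherd_3_mid []
top sherd_4_mid []
after turn shift mm [-198.    59.3   -1.5] | yaw 1.814 t 15.9 pos [0.5587 0.2069 0.2185] F [ 0.3  0.2 -1.2] w 28.0
```

View pics/e1.png

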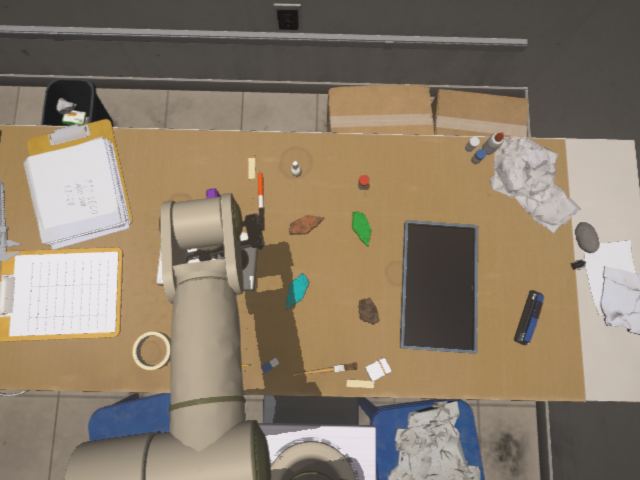

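```bash
python3 -m crank '[[-15,5,0,0,10],[-30,9,0,0,10],[-40,12,0,0,10],[-40,12,0,0,10],[-35,10,0,0,10],[-25,8,0,0,10],[-10,3,0,0,10],[-3,1,0,0,10]]'
python3 - <<'E'
from h import *
c=viewer.read_camera("side"); cv2.imwrite("pics/f1.png",c["color"])
W=cloud(c)
plan(.665,.029,.098)
E
```

```text
time_s: 16.7
position: [0.6649, 0.0279, 0.2183]
tcp_rot: [0.617, 0.787, -0.0, -0.0]
contact_force: [-1.1, 1.3, -0.6]
width: 0.0278
after turn shift mm [  0.3   0.3 120.5] | yaw 1.813 t 16.75 pos [0.6648 0.0286 0.2185] F [ 0.4  0.  -1.1] w 27.6
```

```bash
python3 -m crank '[[0,0,10,0,10],[0,0,20,0,10],[0,0,25,0,10],[0,0,25,0,10],[0,0,20,0,10],[0,0,10,0,10],[0,0,6,0,10],[0,0,3,0,10]]'
python3 - <<'E'
from h import *
c=viewer.read_camera("side"); cv2.imwrite("pics/f2.png",cv2.resize(c["color"][180:320,200:400],None,fx=4,fy=4))
W=cloud(c)
for z in (.021,.011): print(px(c,(.665,.029,z)))
print([(w(c,r["point"]).round(3).tolist(),round(r["confidence"],2)) for r in nets.pinpoint("side","probe_face")])
plan(.665,.029,.098)
E
```

```text
time_s: 17.55
position: [0.6647, 0.0296, 0.0999]
tcp_rot: [0.616, 0.788, 0.0, 0.0]
contact_force: [-0.5, -0.1, -0.6]
width: 0.0278
(np.float64(292.55482575614946), np.float64(266.9528795088103))
(np.float64(292.7103396700747), np.float64(270.55838099763196))
[([0.668, 0.026, 0.03], 0.86), ([0.707, 0.26, 0.001], 0.84)]
after turn shift mm [-0.4  0.1  2.2] | yaw 1.814 t 17.65 pos [0.6648 0.0294 0.1002] F [ 0.3 -0.5 -0.9] w 28.3
```

View pics/f2.png

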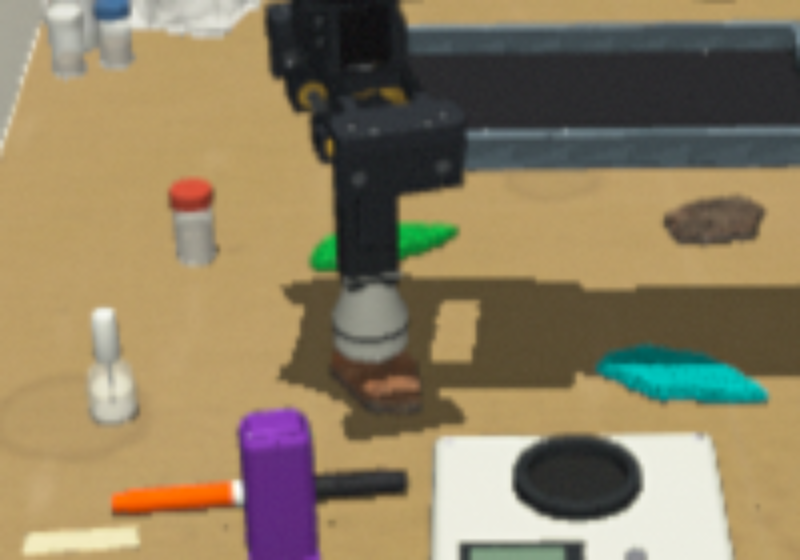

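```bash
python3 -m crank '[[0,0,2,0,10],[0,0,0,0,10],[0,0,0,0,10],[0,0,0,0,10],[0,0,0,0,10],[0,0,0,0,10],[0,0,0,0,10],[0,0,0,0,10]]'
python3 - <<'E'
from h import *
c=viewer.read_camera("side"); W=cloud(c)
for u in (286,292,298): print([(v,(W[v,u]*1000).round().tolist(),c["color"][v,u].tolist()) for v in range(264,276)])
plan(.665,.029,.098)
E
```

```text
time_s: 18.45
position: [0.6647, 0.0292, 0.0977]
tcp_rot: [0.616, 0.788, 0.0, 0.0]
contact_force: [-0.1, 0.2, -1.5]
width: 0.0282
[(264, [680.0, 44.0, 39.0], [74, 80, 79]), (265, [680.0, 45.0, 37.0], [82, 88, 88]), (266, [680.0, 46.0, 35.0], [113, 125, 122]), (267, [680.0, 47.0, 33.0], [128, 138, 136]), (268, [680.0, 45.0, 29.0], [124, 135, 134]), (269, [681.0, 24.0, 13.0], [92, 102, 111]), (270, [681.0, 32.0, 15.0], [51, 66, 89]), (271, [681.0, 34.0, 14.0], [39, 56, 81]), (272, [681.0, 35.0, 12.0], [43, 61, 84]), (273, [681.0, 39.0, 11.0], [42, 61, 87]), (274, [681.0, 42.0, 10.0], [44, 60, 82]), (275, [681.0, 44.0, 9.0], [43, 56, 70])]
[(264, [666.0, 49.0, 41.0], [136, 150, 147]), (265, [666.0, 51.0, 40.0], [92, 102, 99]), (266, [666.0, 48.0, 36.0], [93, 99, 99]), (267, [666.0, 48.0, 33.0], [127, 138, 136]), (268, [666.0, 52.0, 33.0], [136, 148, 148]), (269, [666.0, 51.0, 29.0], [137, 149, 149]), (270, [666.0, 48.0, 24.0], [114, 127, 128]), (271, [667.0, 35.0, 14.0], [68, 83, 96]), (272, [667.0, 40.0, 14.0], [37, 53, 76]), (273, [667.0, 41.0, 12.0], [35, 50, 71]), (274, [667.0, 50.0, 14.0], [37, 55, 80]), (275, [667.0, 57.0, 16.0], [65, 95, 143])]
[(264, [652.0, 45.0, 39.0], [75, 81, 79]), (265, [652.0, 46.0, 36.0], [102, 111, 111]), (266, [652.0, 45.0, 33.0], [123, 135, 133]), (267, [652.0, 46.0, 31.0], [123, 136, 134]), (268, [652.0, 42.0, 26.0], [121, 132, 131]), (269, [652.0, 26.0, 13.0], [91, 102, 106]), (270, [652.0, 35.0, 16.0], [52, 64, 80]), (271, [653.0, 30.0, 10.0], [35, 50, 72]), (272, [653.0, 41.0, 14.0], [33, 47, 69]), (273, [653.0, 46.0, 14.0], [38, 55, 79]), (274, [653.0, 50.0, 14.0], [64, 97, 141]), (275, [653.0, 50.0, 12.0], [77, 115, 167])]
after turn shift mm [-0.2  0.3 -0.3] | yaw 1.814 t 18.5 pos [0.6647 0.0292 0.0977] F [ 0.3 -0.  -1.2] w 28.0
```

```bash
for i in 1 2 3; do python3 -m crank '[[0,0,0,0,10],[0,0,0,0,10],[0,0,0,0,10],[0,0,0,0,10],[0,0,0,0,10],[0,0,0,0,10],[0,0,0,0,10],[0,0,0,0,10]]'; done
python3 -m crank '[[0,0,-10,0,10],[0,0,-20,0,10],[0,0,-25,0,10],[0,0,-25,0,10],[0,0,-20,0,10],[0,0,-10,0,10],[0,0,-6,0,10],[0,0,-2,0,10]]'
python3 - <<'E'
from h import *
c=viewer.read_camera("top"); cv2.imwrite("pics/g1.png",c["color"]); W=cloud(c)
for n in ["side","top"]:
    c=viewer.read_camera(n); W=cloud(c); H=W[...,2]; m=(H>0.004)&(H<0.02)&(W[...,0]>.35)&(W[...,0]<.78)&(abs(W[...,1])<.2)
    k,l,st,ce=cv2.connectedComponentsWithStats(m.astype(np.uint8))
    for i in range(1,k):
        if st[i,4]>80:
            P=W[l==i]; print(n,ce[i].round(),st[i,4],cv2.minAreaRect(P[:,:2].astype(np.float32)*1000),P.mean(0).round(3))
    for t in ["sherd_1_mid","sherd_2_mid"]:
        print(n,t,[(w(c,r["point"]).round(3).tolist(),round(r["confidence"],2)) for r in nets.pinpoint(n,t)][:4])
plan(.437,-.138,.22)
E
```

```text
time_s: 19.3
position: [0.6647, 0.0292, 0.0977]
tcp_rot: [0.616, 0.788, 0.0, 0.0]
contact_force: [-0.6, 0.5, -1.8]
width: 0.0275
time_s: 20.1
position: [0.6647, 0.0292, 0.0977]
tcp_rot: [0.616, 0.788, 0.0, 0.0]
contact_force: [-1.0, -0.2, -0.7]
width: 0.0278
time_s: 20.9
position: [0.6647, 0.0292, 0.0977]
tcp_rot: [0.616, 0.788, -0.0, -0.0]
contact_force: [0.5, -0.4, -1.8]
width: 0.0275
time_s: 21.7
position: [0.6646, 0.0292, 0.2158]
tcp_rot: [0.616, 0.788, -0.0, -0.0]
contact_force: [0.0, 0.8, -2.2]
width: 0.0277
side [378. 235.] 335 ((438.3229675292969, -138.35614013671875), (133.14364624023438, 78.85668182373047), 50.448974609375) [ 0.44  -0.132  0.01 ]
side [295. 240.] 398 ((653.169677734375, -133.0491943359375), (137.2515869140625, 83.51746368408203), 45.54256820678711) [ 0.658 -0.122  0.01 ]
side [294. 272.] 386 ((665.650390625, 22.748516082763672), (107.23334503173828, 62.89927673339844), 86.56208801269531) [0.663 0.036 0.011]
side [369. 273.] 451 ((483.1741943359375, 42.14093017578125), (104.63849639892578, 76.17439270019531), 4.526153087615967) [0.487 0.052 0.011]
side [290.
[... 258 characters left out ...]
.157 0.012]
side sherd_1_mid [([0.481, 0.054, 0.006], 0.9), ([0.659, -0.123, 0.002], 0.73), ([0.663, 0.024, 0.008], 0.68)]
side sherd_2_mid [([0.437, -0.14, 0.005], 0.78), ([0.561, 0.202, 0.041], 0.61)]
top [362. 227.] 441 ((655.7778930664062, -121.42666625976562), (101.93486022949219, 52.95535659790039), 23.6335506439209) [ 0.66 -0.12  0.01]
top [368. 311.] 394 ((437.9618225097656, -137.8719482421875), (67.0203628540039, 52.8216667175293), 5.5806193351745605) [ 0.438 -0.138  0.01 ]
top sherd_1_mid [([0.656, -0.12, 0.003], 0.72)]
top sherd_2_mid [([0.441, -0.139, 0.005], 0.92)]
after turn shift mm [-107.5 -261.1   -4.7] | yaw 1.814 t 22.05 pos [0.6645 0.0292 0.2151] F [-0.6  0.3 -0.9] w 28.0
```

```bash
python3 -m crank '[[-6,-14,0,0,10],[-14,-34,0,0,10],[-18,-44,0,0,10],[-18,-44,0,0,10],[-18,-44,0,0,10],[-16,-38,0,0,10],[-12,-29,0,0,10],[-6,-13,0,0,10]]'
python3 - <<'E'
from h import *
plan(.438,-.139,.0987)
E
```

```text
time_s: 22.85
position: [0.4368, -0.1393, 0.2159]
tcp_rot: [0.617, 0.787, -0.0, 0.0]
contact_force: [-0.0, -0.4, -1.7]
width: 0.0276
after turn shift mm [  0.    1.3 117.2] | yaw 1.812 t 22.85 pos [ 0.4368 -0.1393  0.2159] F [-0.  -0.4 -1.7] w 27.6
```

```bash
python3 -m crank '[[0,1,10,0,10],[0,0,20,0,10],[0,0,25,0,10],[0,0,25,0,10],[0,0,20,0,10],[0,0,10,0,10],[0,0,5,0,10],[0,0,2,0,10]]'
python3 - <<'E'
from h import *
plan(.438,-.139,.0987)
c=viewer.read_camera("side"); cv2.imwrite("pics/h1.png",cv2.resize(c["color"][180:300,300:460],None,fx=5,fy=5))
E
```

```text
time_s: 23.65
position: [0.4398, -0.1378, 0.0986]
tcp_rot: [0.616, 0.788, 0.0, 0.0]
contact_force: [0.2, 0.3, -1.3]
width: 0.0275
after turn shift mm [-0.7 -2.  -0.1] | yaw 1.814 t 23.65 pos [ 0.4398 -0.1378  0.0986] F [ 0.2  0.3 -1.3] w 27.5
```

View pics/h1.png

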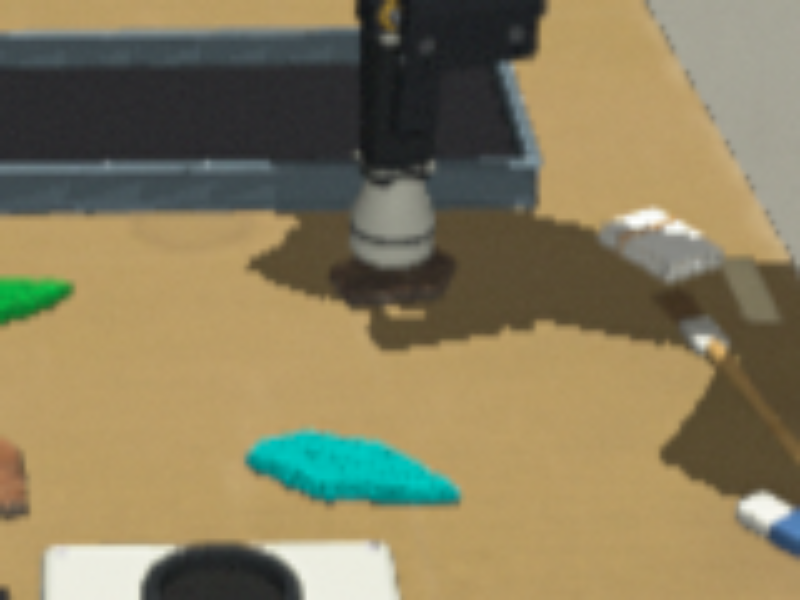

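```bash
python3 -m crank '[[-0.5,-1.5,0,0,10],[0,0,0,0,10],[0,0,0,0,10],[0,0,0,0,10],[0,0,0,0,10],[0,0,0,0,10],[0,0,0,0,10],[0,0,0,0,10]]'; for i in 1 2 3; do python3 -m crank '[[0,0,0,0,10],[0,0,0,0,10],[0,0,0,0,10],[0,0,0,0,10],[0,0,0,0,10],[0,0,0,0,10],[0,0,0,0,10],[0,0,0,0,10]]'; done
python3 -m crank '[[0,0,-10,0,10],[0,0,-20,0,10],[0,0,-25,0,10],[0,0,-25,0,10],[0,0,-20,0,10],[0,0,-10,0,10],[0,0,-6,0,10],[0,0,-4,0,10]]'
python3 - <<'E'
from h import *
c=viewer.read_camera("top")
print([(w(c,r["point"]).round(3).tolist(),round(r["confidence"],2)) for r in nets.pinpoint("top","cup_floor")])
W=cloud(c); m=(W[...,2]>.047)&(W[...,2]<.06)&(abs(W[...,0]-.56)<.05)&(abs(W[...,1]-.206)<.05)
P=W[m]; print(len(P),cv2.minEnclosingCircle(P[:,:2].astype(np.float32)*1000),np.median(P[:,2]))
P=W[(W[...,2]>.038)&(W[...,2]<.06)&(W[...,0]>.4)&(W[...,0]<.65)&(W[...,1]>.05)&(W[...,1]<.5)];print(cv2.minAreaRect(P[:,:2].astype(np.float32)*1000))
plan(.5588,.2064,.22)
E
```

```text
time_s: 24.5
position: [0.438, -0.1389, 0.0987]
tcp_rot: [0.616, 0.788, -0.0, -0.0]
contact_force: [0.4, -0.8, -1.4]
width: 0.0276
time_s: 25.3
position: [0.438, -0.1388, 0.0987]
tcp_rot: [0.616, 0.788, -0.0, -0.0]
contact_force: [-0.0, -0.2, -1.7]
width: 0.0275
time_s: 26.1
position: [0.438, -0.1389, 0.0987]
tcp_rot: [0.616, 0.788, 0.0, 0.0]
contact_force: [0.4, -0.5, -0.7]
width: 0.0274
time_s: 26.9
position: [0.438, -0.1389, 0.0987]
tcp_rot: [0.616, 0.788, -0.0, -0.0]
contact_force: [-0.5, -1.0, -1.9]
width: 0.0278
time_s: 27.7
position: [0.4378, -0.1388, 0.2187]
tcp_rot: [0.616, 0.788, -0.0, -0.0]
contact_force: [0.1, -0.2, -0.8]
width: 0.0279
[([0.558, 0.204, 0.046], 0.62)]
255 ((558.2349243164062, 213.81092834472656), 60.36204528808594) 0.051530583040227194
((562.1766967773438, 282.1507873535156), (249.05148315429688, 149.4291534423828), 87.59363555908203)
after turn shift mm [306.  200.5  -1.4] | yaw 1.814 t 27.8 pos [ 0.4379 -0.1388  0.2186] F [-0.2 -0.3 -2.7] w 27.8
```

```bash
python3 -m crank '[[12,8,0,0,10],[28,18,0,0,10],[38,25,0,0,10],[38,25,0,0,10],[38,25,0,0,10],[38,25,0,0,10],[38,25,0,0,10],[30,19,0,0,10]]'
python3 -m crank '[[22,14,0,0,10],[14,9,0,0,10],[8,6,0,0,10],[2,2,0,0,10],[0,0,0,0,10],[0,0,0,0,10],[0,0,0,0,10],[0,0,0,0,10]]'
python3 - <<'E'
from h import *
plan(.5588,.2069,.1187)
c=viewer.read_camera("side"); cv2.imwrite("pics/i1.png",c["color"])
E
```

```text
time_s: 28.6
position: [0.5404, 0.1569, 0.2176]
tcp_rot: [0.616, 0.788, -0.0, -0.001]
contact_force: [-0.7, -0.7, -1.2]
width: 0.0281
time_s: 29.4
position: [0.5594, 0.206, 0.2189]
tcp_rot: [0.616, 0.787, 0.0, 0.0]
contact_force: [0.5, -1.1, -1.7]
width: 0.0279
after turn shift mm [  1.   -0.4 100.2] | yaw 1.813 t 29.4 pos [0.5594 0.206  0.2189] F [ 0.5 -1.1 -1.7] w 27.9
```

```bash
python3 -m crank '[[1,-0.4,10,0,10],[0,0,20,0,10],[0,0,20,0,10],[0,0,16,0,10],[0,0,12,0,10],[0,0,8,0,10],[0,0,6,0,10],[0,0,4,0,10]]'
python3 - <<'E'
from h import *
plan(.5588,.2069,.1187)
c=viewer.read_camera("side"); cv2.imwrite("pics/i1.png",cv2.resize(c["color"][220:390,260:430],None,fx=3.5,fy=3.5))
E
```

```text
time_s: 30.25
position: [0.5588, 0.2074, 0.1225]
tcp_rot: [0.616, 0.788, 0.0, 0.0]
contact_force: [0.6, 0.5, -1.5]
width: 0.0276
after turn shift mm [-0.5 -0.1  3.8] | yaw 1.814 t 30.25 pos [0.5588 0.2074 0.1225] F [ 0.6  0.5 -1.5] w 27.6
```

View pics/i1.png

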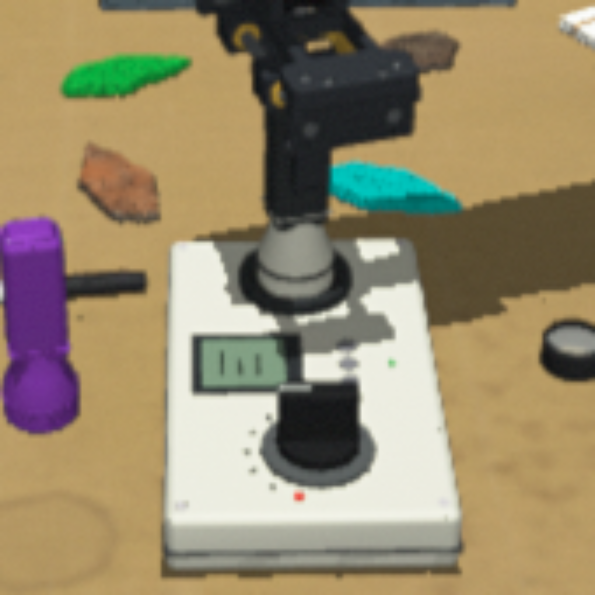

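Probe inside the cup rim, selector still on click 3. Setting it down.

```bash
python3 -m crank '[[0,0,2,0,10],[0,0,1.5,0,10],[0,0,0,0,10],[0,0,0,0,10],[0,0,0,0,10],[0,0,0,0,88],[0,0,0,0,88],[0,0,0,0,88]]'
python3 -m crank '[[0,0,0,0,88],[0,0,0,0,88],[0,0,0,0,88],[0,0,0,0,88],[0,0,-10,0,88],[0,0,-20,0,88],[0,0,-30,0,88],[0,0,-30,0,88]]'
python3 -m crank '[[0,0,-20,0,88],[0,0,-20,0,88],[0,0,-10,0,88],[0,0,0,0,88],[0,0,0,0,88],[0,0,0,0,88],[0,0,0,0,88],[0,0,0,0,88]]'
python3 - <<'E'
from h import *
c=viewer.read_camera("side"); cv2.imwrite("pics/j1.png",cv2.resize(c["color"][220:390,260:430],None,fx=3.5,fy=3.5))
c=viewer.read_camera("wrist");W=cloud(c)
m=(W[...,2]>.155)&(W[...,2]<.18)&(abs(W[...,0]-.56)<.035)&(abs(W[...,1]-.206)<.035)
P=W[m];print(len(P),cv2.minAreaRect(P[:,:2].astype(np.float32)*1000),P[:,2].max())
plan(.664,.03,.24)
E
```

```text
time_s: 31.1
position: [0.5588, 0.2075, 0.1194]
tcp_rot: [0.616, 0.788, 0.0, 0.0]
contact_force: [-0.6, 0.1, 1.4]
width: 0.0498
time_s: 31.9
position: [0.5586, 0.2074, 0.2109]
tcp_rot: [0.616, 0.788, 0.0, 0.0]
contact_force: [-0.1, -0.1, 0.0]
width: 0.0879
time_s: 32.7
position: [0.5586, 0.2074, 0.2587]
tcp_rot: [0.616, 0.788, -0.0, -0.0]
contact_force: [0.2, -0.9, -0.9]
width: 0.0882
1797 ((557.8434448242188, 207.0950927734375), (33.10000991821289, 27.938325881958008), 14.452801704406738) 0.1699839195402915
after turn shift mm [-197.5   59.5   18.9] | yaw 1.814 t 32.8 pos [0.5587 0.2074 0.259 ] F [-0.6 -0.5 -0.6] w 88.1
```

View pics/j1.png

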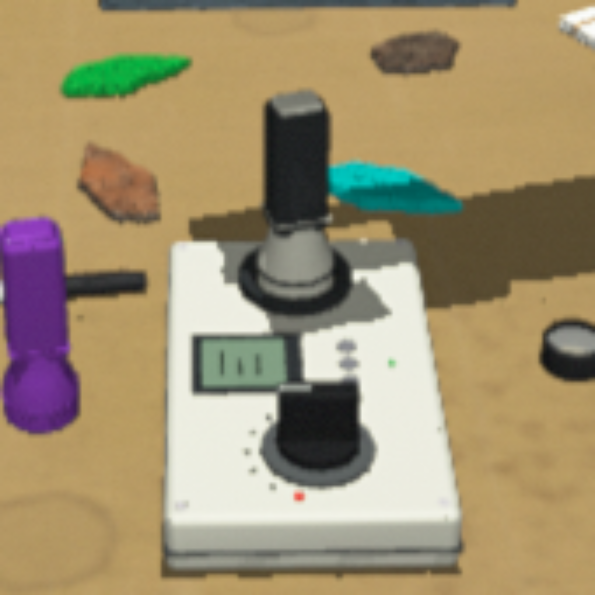

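```bash
python3 -m crank '[[-15,5,0,0,88],[-30,9,0,0,88],[-40,12,0,0,88],[-40,12,0,0,88],[-35,10,5,0,88],[-25,8,5,0,88],[-10,3,5,0,88],[-2,0,4,0,88]]'
python3 -m crank '[[0,0,0,0,88],[0,0,0,0,88],[0,0,0,0,88],[0,0,0,0,88],[0,0,0,0,88],[0,0,0,0,88],[0,0,0,0,88],[0,0,0,0,88]]'
cat >> h.py <<'E'
def outline(x0,y0,name,r=.08,lo=.004):
    c=viewer.read_camera("wrist");W=cloud(c)
    m=(W[...,2]>lo)&(W[...,2]<lo+.02)&(np.hypot(W[...,0]-x0,W[...,1]-y0)<r)
    n,l,st,ce=cv2.connectedComponentsWithStats(m.astype(np.uint8)); i=1+st[1:,4].argmax(); m=l==i
    P=W[m]; print("rect",cv2.minAreaRect(P[:,:2].astype(np.float32)*1000),P.mean(0).round(4),P[:,2].max().round(4))
    # top-down map 1px=0.5mm, world: right = +x, up=+y
    S=400; M=np.zeros((S,S),np.uint8)
    q=((P[:,:2]-[x0,y0])*2000+S/2).round().astype(int); ok=((q>=0)&(q<S)).all(1); M[q[ok,1],q[ok,0]]=255
    M=cv2.morphologyEx(M,cv2.MORPH_CLOSE,np.ones((7,7)))
    cs,_=cv2.findContours(M,cv2.RETR_EXTERNAL,cv2.CHAIN_APPROX_NONE); k=max(cs,key=cv2.contourArea)
    ap=cv2.approxPolyDP(k,5,True)[:,0]; pts=(ap-S/2)/2000+[x0,y0]
    out=cv2.cvtColor(M,cv2.COLOR_GRAY2BGR)
    for j in range(len(pts)):
        d=pts[(j+1)%len(pts)]-pts[j]
        print((pts[j]*1000).round(1),"edge len %.0f ang %.1f"%(np.hypot(*d)*1000,np.degrees(np.arctan2(d[1],d[0]))%180))
        cv2.circle(out,tuple(int(v) for v in ap[j]),3,(0,0,255),-1)
    cv2.imwrite(f"pics/{name}_m.png",cv2.flip(out,0)); cv2.imwrite(f"pics/{name}.png",c["color"])
    return pts
E
python3 - <<'E'
from h import *
outline(.665,.03,"k1")
c=viewer.read_camera("wrist")
print([(w(c,r["point"]).round(4).tolist(),round(r["confidence"],2)) for r in nets.pinpoint("wrist","sherd_1_mid")])
plan(.664,.03,.24)
E
```

```text
time_s: 33.6
position: [0.6637, 0.0291, 0.2393]
tcp_rot: [0.617, 0.787, -0.0, -0.0]
contact_force: [-0.1, 0.6, -0.5]
width: 0.0881
time_s: 34.4
position: [0.6634, 0.0304, 0.2402]
tcp_rot: [0.616, 0.788, -0.0, -0.0]
contact_force: [-0.1, -0.4, 0.3]
width: 0.088
rect ((663.9042358398438, 26.798812866210938), (46.426822662353516, 102.52394104003906), 26.51482582092285) [0.6624 0.0312 0.0095] 0.0127
[683.5 -20.5] edge len 30 ang 140.4
[660.5  -1.5] edge len 37 ang 128.4
[637.5  27.5] edge len 41 ang 92.1
[636.   68.5] edge len 5 ang 45.0
[639.5  72. ] edge len 24 ang 177.6
[663.5  71. ] edge len 17 ang 130.2
[674.5  58. ] edge len 6 ang 90.0
[674.5  52. ] edge len 28 ang 121.1
[689.  28.] edge len 49 ang 83.5
[([0.4826, 0.0529, 0.0058], 0.71), ([0.6568, 0.0308, 0.0071], 0.55), ([0.6601, -0.115, -0.0008], 0.55)]
after turn shift mm [-0.5  0.5  0.2] | yaw 1.814 t 34.55 pos [0.6634 0.0304 0.2402] F [-0.6  0.2 -0.3] w 87.9
```

View pics/k1.png

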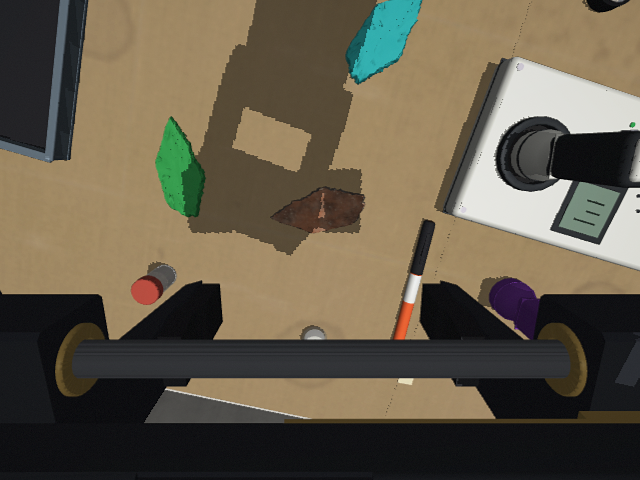

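View pics/k1_m.png

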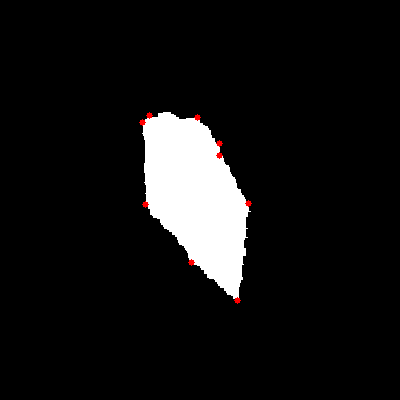

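```bash
cat >> h.py <<'E'
def cut(target,x0,y0,name,zp=.006,eps=2.0,cam="wrist"):
    c=viewer.read_camera(cam)
    best=None
    for r in nets.cut_out(cam,target):
        m=r["region"]; v,u=np.nonzero(m)
        if len(u)<50: continue
        d=np.array([np.median(u),np.median(v)]); p=np.array(px(c,(x0,y0,zp)))
        if best is None or np.hypot(*(d-p))<best[0]: best=(np.hypot(*(d-p)),m,r["confidence"])
    print("cut",best[0],best[2],best[1].sum()); m=best[1].astype(np.uint8)
    return c,m
def proj(c,uv,zp):
    d=np.stack([(uv[:,0]-c["cx"])/c["fx"],(uv[:,1]-c["cy"])/c["fy"],np.ones(len(uv))],1)@c["R"]
    o=-c["R"].T@c["t"]; return o+d*((zp-o[2])/d[:,2])[:,None]
def poly(c,m,zp,eps=2):
    k=max(cv2.findContours(m,cv2.RETR_EXTERNAL,cv2.CHAIN_APPROX_NONE)[0],key=cv2.contourArea)
    P=(proj(c,k[:,0].astype(float),zp)[:,:2]*1000).astype(np.float32)
    ap=cv2.approxPolyDP(P.reshape(-1,1,2),eps,True)[:,0]
    for j in range(len(ap)):
        d=ap[(j+1)%len(ap)]-ap[j]; print(ap[j].round(1),"len %.0f ang %.1f"%(np.hypot(*d),np.degrees(np.arctan2(d[1],d[0]))%180))
    print("rect",cv2.minAreaRect(P)); return P
def extents(P):
    for a in range(90,180,4):
        n=np.array([np.sin(np.radians(a)),-np.cos(np.radians(a))]); y=np.array([np.cos(np.radians(a)),np.sin(np.radians(a))])
        print(a,round(np.ptp(P@n),1),round(np.ptp(P@y),1),end=" | ")
    print()
E
python3 - <<'E'
from h import *
c,m=cut("sherd_1_mid",.664,.03,"k1")
P=poly(c,m,.006); extents(P)
I=c["color"]; cs,_=cv2.findContours(m,cv2.RETR_EXTERNAL,cv2.CHAIN_APPROX_NONE)
J=cv2.resize(I[170:250,255:380],None,fx=6,fy=6,interpolation=cv2.INTER_CUBIC)
cv2.polylines(J,[(cs[0]-[255,170])*6+3],True,(0,255,0),1)
cv2.imwrite("pics/k2.png",J)
print("green"); c,m=cut("sherd_1_mid",.656,-.12,"k1"); P=poly(c,m,.006)
E
```

```text
cut 2.835186622453295 0.89 2823
[638.5  71.4] len 11 ang 75.3
[635.7  60.7] len 38 ang 96.1
[639.8  22.6] len 17 ang 141.3
[653.4  11.8] len 15 ang 116.0
[660.   -1.9] len 26 ang 140.0
[679.6 -18.3] len 5 ang 178.2
[684.2 -18.5] len 43 ang 82.7
[689.6  23.7] len 10 ang 104.0
[687.3  33.2] len 42 ang 120.9
[665.8  69. ] len 19 ang 164.5
[647.8  74. ] len 10 ang 15.7
rect ((663.6588134765625, 27.700687408447266), (46.784873962402344, 100.74927520751953), 28.363521575927734)
90 53.9 93.1 | 94 51.7 95.2 | 98 50.5 96.9 | 102 49.3 98.0 | 106 48.5 99.0 | 110 48.2 100.0 | 114 47.7 100.6 | 118 46.9 100.8 | 122 47.8 100.4 | 126 49.1 99.5 | 130 50.6 98.2 | 134 53.7 96.4 | 138 56.6 94.3 | 142 60.3 91.7 | 146 64.7 88.7 | 150 68.8 85.2 | 154 72.8 81.4 | 158 76.5 77.2 | 162 79.8 72.7 | 166 82.7 67.8 | 170 86.0 63.1 | 174 89.2 58.2 | 178 91.9 55.3 | 
green
cut 4.2437246368458865 0.58 3119
[ 608.2 -138.9] len 47 ang 168.4
[ 653.7 -148.2] len 44 ang 23.8
[ 694.2 -130.4] len 20 ang 62.5
[ 703.2 -113.1] len 8 ang 87.4
[ 703.6 -105.4] len 9 ang 117.9
[699.3 -97.4] len 42 ang 178.8
[657.7 -96.5] len 37 ang 33.3
[ 626.5 -117. ] len 29 ang 50.0
rect ((656.372314453125, -122.89559173583984), (100.99299621582031, 47.54915237426758), 24.517518997192383)
```

View pics/k2.png

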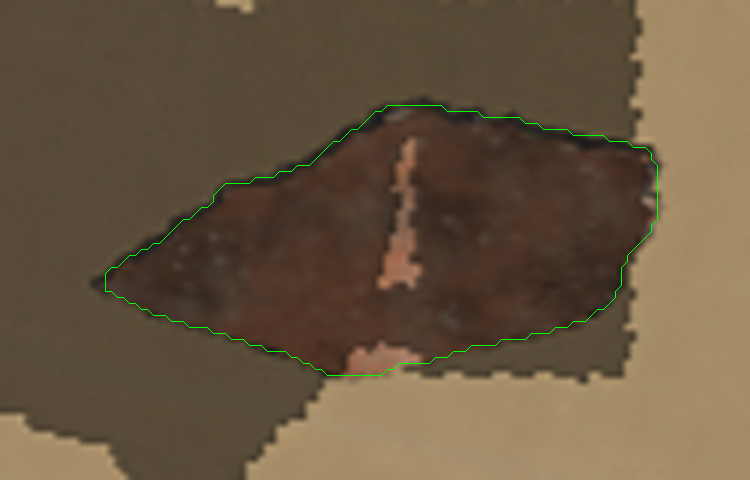

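```bash
python3 -m crank '[[0,0,15,0,88],[0,0,25,0,88],[0,0,30,0,88],[0,0,30,0,88],[0,0,20,0,88],[0,0,10,0,88],[0,0,0,0,88],[0,0,0,0,88]]'
python3 - <<'E'
from h import *
c,m=cut("sherd_1_mid",.664,.03,"k1")
P=poly(c,m,.006); extents(P)
I=c["color"]; cs,_=cv2.findContours(m,cv2.RETR_EXTERNAL,cv2.CHAIN_APPROX_NONE)
x,y,ww,h=cv2.boundingRect(m); print(x,y,ww,h)
J=cv2.resize(I[y-10:y+h+10,x-10:x+ww+10],None,fx=4,fy=4,interpolation=cv2.INTER_CUBIC)
cv2.polylines(J,[(max(cs,key=len)-[x-10,y-10])*4+2],True,(0,255,0),1)
cv2.imwrite("pics/k3.png",J)
plan(.664,.03,.1)
E
```

```text
time_s: 35.55
position: [0.664, 0.0303, 0.1114]
tcp_rot: [0.616, 0.788, 0.0, 0.001]
contact_force: [-0.3, -0.3, -0.1]
width: 0.0879
cut 3.946347641083175 0.82 6123
[637.2  70.8] len 25 ang 87.1
[636.   46.2] len 24 ang 98.9
[639.7  22.4] len 21 ang 137.8
[655.    8.6] len 11 ang 115.5
[659.7  -1.3] len 30 ang 141.9
[683.5 -20. ] len 48 ang 82.1
[690.1  27.2] len 45 ang 118.1
[669.   66.6] len 24 ang 161.5
[646.2  74.3] len 10 ang 20.9
rect ((663.9561157226562, 27.24917984008789), (47.560707092285156, 101.96927642822266), 27.227397918701172)
90 54.4 94.3 | 94 52.7 96.7 | 98 51.9 98.6 | 102 51.2 100.0 | 106 50.3 100.9 | 110 49.1 101.5 | 114 48.2 101.8 | 118 47.7 102.0 | 122 48.8 101.6 | 126 49.9 100.7 | 130 50.9 99.4 | 134 53.9 97.5 | 138 56.7 95.2 | 142 60.6 92.4 | 146 64.5 89.2 | 150 68.2 85.7 | 154 72.2 81.9 | 158 76.0 77.8 | 162 79.4 73.3 | 166 82.6 68.5 | 170 86.4 64.0 | 174 89.9 59.1 | 178 92.9 55.8 | 
247 205 140 69
after turn shift mm [-0.3 -0.2 11.7] | yaw 1.814 t 35.65 pos [0.6641 0.0303 0.1117] F [-0.2  0.1 -0.1] w 88.2
```

View pics/k3.png

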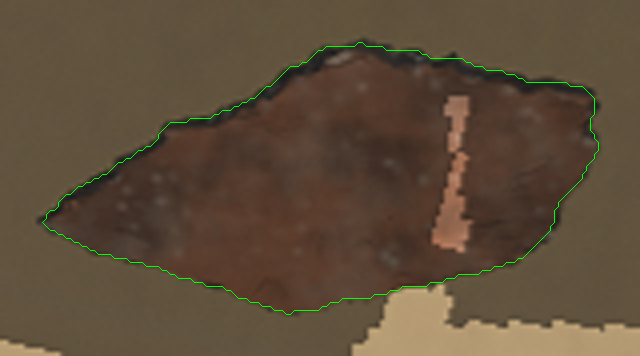

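```bash
cat >> h.py <<'E'
def padfit(P,yaws,half=9,tol=0.8,center=None):
    # P contour mm dense; jaw direction n=(cos yaw,sin yaw); pad strip of +-half along y'
    L=[]
    Pd=np.concatenate([P[[i]]+(np.roll(P,-1,0)[[i]]-P[[i]])*np.linspace(0,1,6)[:-1,None] for i in range(len(P))])
    for a in yaws:
        n=np.array([np.cos(np.radians(a)),np.sin(np.radians(a))]); y=np.array([-n[1],n[0]])
        q=Pd@n; s=Pd@y; c0=(Pd.max(0)+Pd.min(0))/2@y
        for off in np.arange(-20,21,2.0):
            k=abs(s-c0-off)<half
            hi,lo=q[k].max(),q[k].min()
            A=k&(q>hi-tol);B=k&(q<lo+tol)
            la=np.ptp(s[A]);lb=np.ptp(s[B])
            ctr=n*(hi+lo)/2+y*(c0+off)
            L.append((min(la,lb),a,off,round(hi-lo,1),round(la,1),round(lb,1),ctr.round(1).tolist(),(s[A].mean()-s[B].mean()).round(1)))
    L.sort(key=lambda t:-t[0]); return L
E
python3 - <<'E'
from h import *
c,m=cut("sherd_1_mid",.664,.03,"k1")
k=max(cv2.findContours(m,cv2.RETR_EXTERNAL,cv2.CHAIN_APPROX_NONE)[0],key=cv2.contourArea)
P=proj(c,k[:,0].astype(float),.006)[:,:2]*1000
for t in padfit(P,range(-20,60,2))[:14]: print(t)
c0,_=c,0
# heights: profile across
W=cloud(c); sel=W[m>0]
# edge smoothing
for a in (8,12,27,36):
  n=np.array([np.cos(np.radians(a)),np.sin(np.radians(a))]);y=np.array([-n[1],n[0]])
  P3=W[cv2.dilate(m,np.ones((9,9)))>0]; s=(P3[:,:2]-[.664,.0285])@y*1000; q=(P3[:,:2]-[.664,.0285])@n*1000
  kk=abs(s)<5; b=np.digitize(q[kk],np.arange(-30,31,2))
  print(a,[round(float(np.median(P3[kk][b==i,2])*1000),1) if (b==i).any() else None for i in range(1,31)])
E
```

```text
cut 3.826699197084795 0.64 6031
(np.float64(9.694191146596665), 30, np.float64(8.0), np.float64(46.6), np.float64(14.0), np.float64(9.7), [660.6, 34.8], np.float64(1.9))
(np.float64(9.694191146596665), 30, np.float64(10.0), np.float64(46.6), np.float64(16.0), np.float64(9.7), [659.6, 36.5], np.float64(3.1))
(np.float64(9.410139368335365), 36, np.float64(-12.0), np.float64(42.4), np.float64(9.4), np.float64(17.8), [671.9, 18.6], np.float64(7.6))
(np.float64(9.400913435987547), 34, np.float64(-12.0), np.float64(41.9), np.float64(9.4), np.float64(17.9), [672.0, 18.5], np.float64(4.2))
(np.float64(9.223072453995826), 30, np.float64(14.0), np.float64(47.2), np.float64(9.2), np.float64(9.7), [657.9, 40.2], np.float64(9.3))
(np.float64(9.190980627871681), 30, np.float64(6.0), np.float64(46.5), np.float64(12.3), np.float64(9.2), [661.6, 33.1], np.float64(-0.1))
(np.float64(9.170982781438852), 28, np.float64(6.0), np.float64(46.5), np.float64(16.2), np.float64(9.2), [661.4, 32.9], np.float64(-2.3))
(np.float64(9.170982781438852), 28, np.float64(8.0), np.float64(46.5), np.float64(15.0), np.flo
[... 828 characters left out ...]
np.float64(8.9), [659.5, 36.3], np.float64(-0.1))
8 [-0.4, -0.3, 3.7, 9.1, 10.0, 10.5, 10.4, 10.5, 10.2, 10.2, 9.8, 9.7, 9.4, 9.3, 9.6, 9.5, 9.2, 9.3, 9.5, 9.7, 9.4, 9.5, 9.2, 9.4, 9.2, 9.2, 8.7, 1.2, -0.2, -0.3]
12 [None, -0.4, 0.7, 8.3, 9.8, 10.5, 10.3, 10.4, 10.1, 10.3, 9.6, 9.7, 9.5, 9.3, 9.6, 9.5, 9.1, 9.3, 9.6, 9.5, 9.3, 9.5, 9.2, 9.4, 9.6, 9.2, 8.6, 0.1, -0.1, -0.1]
27 [None, None, -0.2, 0.2, 6.9, 10.4, 10.3, 10.4, 9.5, 9.8, 9.5, 9.6, 9.4, 9.5, 9.4, 9.4, 9.0, 9.3, 9.5, 9.4, 9.1, 9.2, 9.5, 9.3, 9.7, 9.6, 8.9, 0.3, -0.3, -0.2]
36 [None, None, 0.3, -0.2, 4.7, 10.1, 10.3, 10.1, 9.5, 9.6, 9.6, 9.5, 9.4, 9.6, 9.4, 9.4, 9.0, 9.2, 9.3, 9.5, 9.2, 9.1, 9.5, 9.5, 9.6, 9.5, 8.9, -0.0, -0.2, -0.3]
```

```bash
python3 -m crank '[[0,0,0,0.14,88],[0,0,0,0.14,88],[0,0,0,0.14,88],[0,0,0,0.14,88],[0,0,0,0.14,88],[0,0,0,0.14,88],[0,0,0,0.14,88],[0,0,0,0.14,88]]'
python3 -m crank '[[0,0,0,0.14,88],[0,0,0,0.065,88],[0,0,0,0,88],[0,0,0,0,88],[0,0,0,0,88],[0,0,0,0,88],[0,0,0,0,88],[0,0,0,0,88]]'
python3 - <<'E'
from h import *
plan(.661,.0335,.003,.489)
c,m=cut("sherd_1_mid",.664,.03,"k1")
P=poly(c,m,.006)
k=max(cv2.findContours(m,cv2.RETR_EXTERNAL,cv2.CHAIN_APPROX_NONE)[0],key=cv2.contourArea)
P=proj(c,k[:,0].astype(float),.006)[:,:2]*1000
for t in padfit(P,range(-20,60,2))[:10]: print(t)
I=c["color"];x,y,ww,h=cv2.boundingRect(m); print(x,y,ww,h)
J=cv2.resize(I[y-10:y+h+10,x-10:x+ww+10],None,fx=4,fy=4,interpolation=cv2.INTER_CUBIC)
cv2.polylines(J,[(k-[x-10,y-10])*4+2],True,(0,255,0),1)
cv2.imwrite("pics/k4.png",J)
E
```

```text
time_s: 36.55
position: [0.6636, 0.0304, 0.1109]
tcp_rot: [0.941, 0.337, 0.0, 0.0]
contact_force: [0.6, 0.4, 0.3]
width: 0.0884
time_s: 37.35
position: [0.6634, 0.0304, 0.1102]
tcp_rot: [0.97, 0.242, -0.0, -0.0]
contact_force: [0.8, -0.0, -0.7]
width: 0.088
turn 0.0 j6-> -0.62
after turn shift mm [ -0.7  -3.9 107.2] | yaw 0.489 t 37.35 pos [0.6634 0.0304 0.1102] F [ 0.8 -0.  -0.7] w 88.0
cut 6.618607377345487 0.84 6248
[639.6  73. ] len 6 ang 54.2
[636.  68.] len 38 ang 91.8
[637.2  30.4] len 41 ang 126.1
[661.1  -2.3] len 28 ang 141.0
[682.9 -20. ] len 18 ang 71.8
[688.5  -3.1] len 12 ang 100.1
[686.4   8.5] len 21 ang 79.6
[690.2  29.1] len 47 ang 120.2
[666.6  69.5] len 19 ang 163.7
[648.7  74.8] len 9 ang 11.2
rect ((664.4957885742188, 28.13530731201172), (46.620361328125, 102.47227478027344), 27.036827087402344)
(np.float64(12.324578217217635), 26, np.float64(8.0), np.float64(46.3), np.float64(16.9), np.float64(12.3), [660.6, 35.2], np.float64(-2.5))
(np.float64(12.324578217217635), 26, np.float64(10.0), np.float64(46.3), np.float64(14.9), np.float64(12.3), [659.8, 37.0], np.flo
[... 455 characters left out ...]
84274148926), 28, np.float64(8.0), np.float64(46.0), np.float64(17.8), np.float64(11.5), [660.5, 35.1], np.float64(-1.4))
(np.float64(11.467784274148926), 28, np.float64(10.0), np.float64(46.0), np.float64(17.8), np.float64(11.5), [659.6, 36.9], np.float64(0.7))
(np.float64(11.467784274148926), 28, np.float64(12.0), np.float64(46.3), np.float64(17.8), np.float64(11.5), [658.8, 38.7], np.float64(3.0))
(np.float64(11.461324376694762), 24, np.float64(6.0), np.float64(46.6), np.float64(14.6), np.float64(11.5), [661.5, 33.3], np.float64(-5.2))
(np.float64(11.334640081852228), 30, np.float64(8.0), np.float64(46.1), np.float64(16.7), np.float64(11.3), [660.5, 35.2], np.float64(-1.3))
288 173 67 138
```

View pics/k4.png

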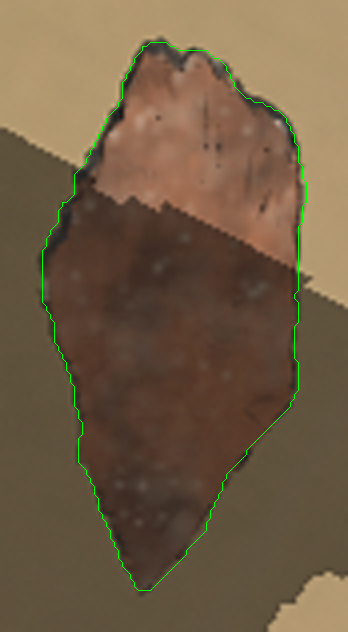

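```bash
python3 -m crank '[[-0.7,-3.9,10,0,88],[0,0,20,0,88],[0,0,20,0,88],[0,0,18,0,88],[0,0,14,0,88],[0,0,10,0,88],[0,0,8,0,88],[0,0,5,0,88]]' 20
python3 -m crank '[[0,0,0,0,88],[0,0,0,0,70],[0,0,0,0,60],[0,0,0,0,55],[0,0,0,0,50],[0,0,0,0,30],[0,0,0,0,30],[0,0,0,0,30]]' 20
python3 -m crank '[[0,0,0,0,30],[0,0,0,0,30],[0,0,0,0,30],[0,0,0,0,30],[0,0,0,0,30],[0,0,0,0,30],[0,0,0,0,30],[0,0,0,0,30]]' 20
python3 - <<'E'
from h import *
plan(.661,.0335,.003,.489)
E
```

```text
time_s: 38.25
position: [0.661, 0.0336, 0.0047]
tcp_rot: [0.97, 0.242, -0.0, -0.0]
contact_force: [0.0, -1.5, -0.9]
width: 0.0878
time_s: 39.05
position: [0.661, 0.0335, 0.0053]
tcp_rot: [0.97, 0.242, 0.0, 0.0]
contact_force: [-0.6, 0.1, 0.3]
width: 0.0453
time_s: 39.85
position: [0.661, 0.0335, 0.0053]
tcp_rot: [0.97, 0.242, 0.0, 0.0]
contact_force: [0.9, 0.1, 1.5]
width: 0.0453
turn -0.0 j6-> -0.62
after turn shift mm [-0.  -0.   2.3] | yaw 0.489 t 39.85 pos [0.661  0.0335 0.0053] F [0.9 0.1 1.5] w 45.3
```

```bash
python3 -m crank '[[0,0,-2,0,30],[0,0,-4,0,30],[0,0,-8,0,30],[0,0,-12,0,30],[0,0,-12,0,30],[0,0,-8,0,30],[0,0,-4,0,30],[0,0,0,0,30]]' 20
python3 - <<'E'
from h import *
c=viewer.read_camera("side"); cv2.imwrite("pics/l1.png",cv2.resize(c["color"][180:320,200:400],None,fx=4,fy=4))
c=viewer.read_camera("wrist"); cv2.imwrite("pics/l2.png",c["color"])
plan(.661,.0335,.003,.489)
E
```

```text
time_s: 40.65
position: [0.6612, 0.0335, 0.0559]
tcp_rot: [0.97, 0.242, 0.0, 0.0]
contact_force: [-0.1, -0.8, -0.8]
width: 0.0447
turn -0.0 j6-> -0.61
after turn shift mm [ 0.2  0.2 51.9] | yaw 0.489 t 40.75 pos [0.6608 0.0335 0.0549] F [-0.  -0.2 -0.3] w 45.0
```

View pics/l1.png

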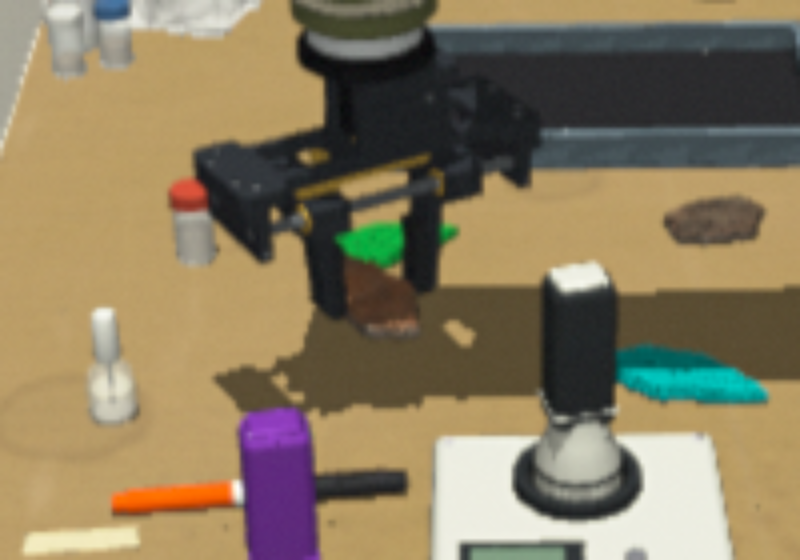

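View pics/l2.png

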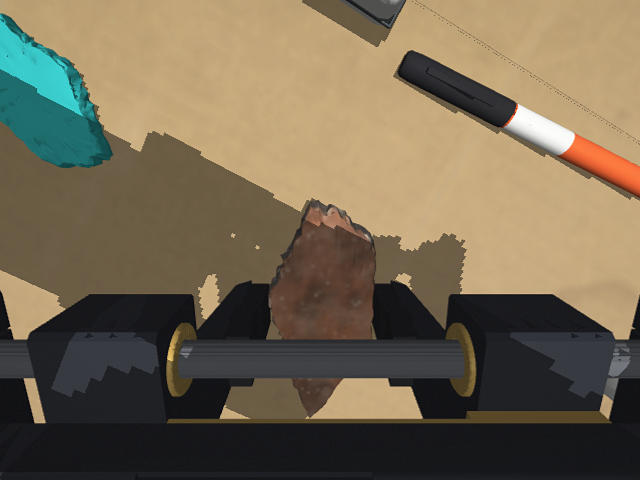

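```bash
python3 -m crank '[[0,0,-8,0,30],[0,0,-14,0.1,30],[0,0,-16,0.12,30],[0,0,-14,0.12,30],[0,0,-8,0.12,30],[0,0,-4,0.074,30],[0,0,0,0,30],[0,0,0,0,30]]' 20
python3 - <<'E'
from h import *
c=viewer.read_camera("top"); W=cloud(c)
m=(W[...,2]<.016)&(W[...,2]>.002)&(W[...,1]<-.2)&(W[...,1]>-.46)&(W[...,0]>.3)&(W[...,0]<.72)
n,l,st,ce=cv2.connectedComponentsWithStats(m.astype(np.uint8)); i=1+st[1:,4].argmax(); P=W[l==i]; print(cv2.minAreaRect(P[:,:2].astype(np.float32)*1000),np.median(P[:,2]))
plan(.565,-.324,.12,-.045)
E
```

```text
time_s: 41.55
position: [0.6609, 0.0335, 0.1191]
tcp_rot: [1.0, -0.021, -0.0, -0.0]
contact_force: [0.7, -0.4, -0.8]
width: 0.0449
((508.5264892578125, -326.6171875), (179.04763793945312, 321.2864990234375), 87.21385192871094) 0.007735946411916197
turn 0.002 j6-> -0.08
after turn shift mm [-79.6 361.5  -1.1] | yaw -0.043 t 41.6 pos [0.6608 0.0335 0.1189] F [ 0.   0.6 -1.3] w 44.9
```

```bash
python3 -m crank '[[-3,15,0,0,30],[-7,32,0,0,30],[-9,40,0,0,30],[-10,45,0,0,30],[-10,45,0,0,30],[-10,45,0,0,30],[-10,45,0,0,30],[-9,40,0,0,30]]' 20
python3 -m crank '[[-7,30,0,0,30],[-4,18,0,0,30],[-1,8,0,0,30],[0,0,0,0,30],[0,0,0,0,30],[0,0,0,0,30],[0,0,0,0,30],[0,0,0,0,30]]' 20
python3 - <<'E'
from h import *
c=viewer.read_camera("wrist"); cv2.imwrite("pics/m1.png",c["color"]); W=cloud(c)
d=c["depth"]; m=(W[...,2]>.09)&(W[...,2]<.15)&(abs(W[...,0]-.565)<.02)&(abs(W[...,1]+.326)<.05); m[:,:]&=True
v,u=np.nonzero(m); P=W[m]; print(len(P)); 
if len(P)>50:
    A=np.c_[P[:,:2]-P[:,:2].mean(0),np.ones(len(P))]; print(np.linalg.lstsq(A,P[:,2],rcond=None)[0], P.min(0),P.max(0))
plan(.565,-.326,.12,-.045)
E
```

```text
time_s: 42.4
position: [0.5776, -0.2731, 0.1191]
tcp_rot: [1.0, -0.023, -0.0, 0.0]
contact_force: [-0.2, -0.7, 0.2]
width: 0.0451
time_s: 43.2
position: [0.565, -0.3249, 0.1193]
tcp_rot: [1.0, -0.022, 0.0, 0.0]
contact_force: [-0.6, 0.3, -1.0]
width: 0.0449
11845
[-0.01429355 -0.0099865   0.12363431] [ 0.54500037 -0.37595325  0.11482144] [ 0.58499641 -0.27931711  0.12693186]
turn 0.001 j6-> -0.66
after turn shift mm [ 0.1  0.9 -0.7] | yaw -0.044 t 43.25 pos [ 0.5649 -0.325   0.1193] F [-0.   1.  -0.9] w 45.2
```

View pics/m1.png

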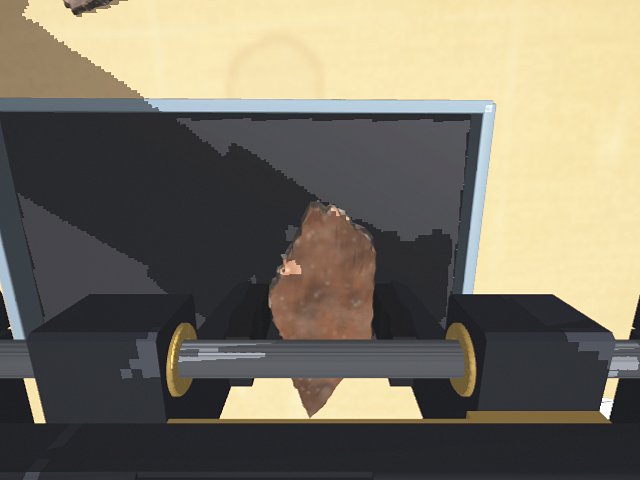

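```bash
python3 -m crank '[[0,0,10,0,30],[0,0,18,0,30],[0,0,20,0,30],[0,0,18,0,30],[0,0,14,0,30],[0,0,10,0,30],[0,0,6,0,30],[0,0,4,0,30]]' 20
python3 -m crank '[[0,0,2,0,30],[0,0,1.5,0,30],[0,0,1,0,30],[0,0,0.5,0,30],[0,0,0.5,0,30],[0,0,0,0,30],[0,0,0,0,30],[0,0,0,0,30]]' 20
python3 - <<'E'
from h import *
plan(.565,-.326,.0133,-.045)
E
```

```text
time_s: 44.05
position: [0.5648, -0.3256, 0.019]
tcp_rot: [1.0, -0.022, 0.0, 0.0]
contact_force: [0.7, 0.5, -1.0]
width: 0.0452
time_s: 44.85
position: [0.5647, -0.3255, 0.0138]
tcp_rot: [1.0, -0.023, 0.0, 0.0]
contact_force: [0.0, 0.3, -0.4]
width: 0.0453
turn -0.0 j6-> -0.66
after turn shift mm [0.3 0.5 0.5] | yaw -0.045 t 44.85 pos [ 0.5647 -0.3255  0.0138] F [ 0.   0.3 -0.4] w 45.3
```

```bash
python3 -m crank '[[0,0,0.5,0,30],[0,0,0.5,0,30],[0,0,0,0,30],[0,0,0,0,30],[0,0,0,0,30],[0,0,0,0,30],[0,0,0,0,30],[0,0,0,0,30]]' 20
python3 -m crank '[[0,0,0.5,0,30],[0,0,0,0,30],[0,0,0,0,30],[0,0,0,0,30],[0,0,0,0,50],[0,0,0,0,55],[0,0,0,0,60],[0,0,0,0,65]]' 20
```

```text
time_s: 45.65
position: [0.5648, -0.3256, 0.0132]
tcp_rot: [1.0, -0.022, 0.0, 0.0]
contact_force: [-1.2, 1.4, 5.0]
width: 0.0452
time_s: 46.45
position: [0.5647, -0.3255, 0.012]
tcp_rot: [1.0, -0.023, -0.0, -0.0]
contact_force: [-1.0, 0.5, 0.1]
width: 0.0643
```

```bash
python3 -m crank '[[0,0,-5,0,65],[0,0,-15,0,65],[0,0,-25,0,65],[0,0,-25,0,88],[0,0,-20,0,88],[0,0,-12,0,88],[0,0,-6,0,88],[0,0,0,0,88]]' 20
python3 - <<'E'
from h import *
c=viewer.read_camera("wrist"); cv2.imwrite("pics/n1.png",c["color"])
c=viewer.read_camera("top")
print([(w(c,r["point"]).round(4).tolist(),round(r["confidence"],2)) for r in nets.pinpoint("top","sherd_2_mid")])
plan(.438,-.139,.12)
E
```

```text
time_s: 47.25
position: [0.5648, -0.3256, 0.1208]
tcp_rot: [1.0, -0.023, 0.0, 0.0]
contact_force: [-0.2, -0.1, 0.1]
width: 0.0882
[([0.4368, -0.1363, 0.0027], 0.69), ([0.7765, -0.1201, 0.0287], 0.53)]
after turn shift mm [-134.7 -180.4   -0.4] | yaw -0.045 t 47.4 pos [ 0.5644 -0.3252  0.1192] F [-0.4  0.6  0.5] w 87.9
```

View pics/n1.png

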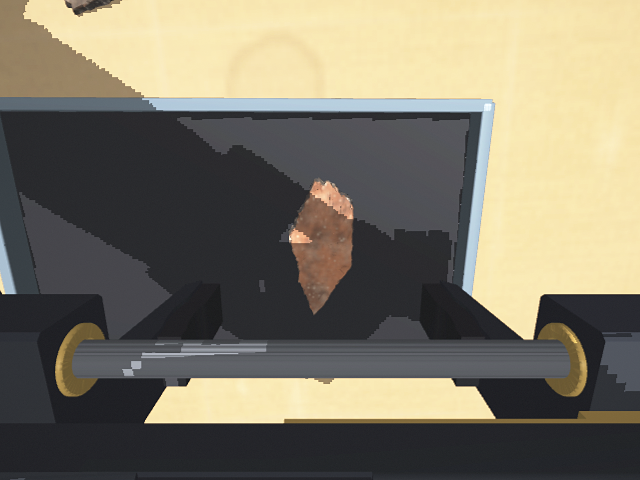

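Sherd 1 lies flat in the tray (wrist image ~(320,245)). Now sherd 2.

```bash
python3 -m crank '[[-10,-12,0,0,88],[-20,-26,0,0,88],[-26,-35,0,0,88],[-26,-35,0,0,88],[-24,-33,0,0,88],[-18,-25,0,0,88],[-9,-12,0,0,88],[-2,-2,0,0,88]]' 20
python3 -m crank '[[0,0,5,0,88],[0,0,5,0,88],[0,0,0,0,88],[0,0,0,0,88],[0,0,0,0,88],[0,0,0,0,88],[0,0,0,0,88],[0,0,0,0,88]]' 20
cat > s2.py <<'E'
from h import *
import sys
c,m=cut("sherd_2_mid",.438,-.139,"k1")
P=poly(c,m,.006); extents(P)
k=max(cv2.findContours(m,cv2.RETR_EXTERNAL,cv2.CHAIN_APPROX_NONE)[0],key=cv2.contourArea)
P=proj(c,k[:,0].astype(float),.006)[:,:2]*1000
for t in padfit(P,range(-90,90,3))[:14]: print(t)
I=c["color"];x,y,ww,h=cv2.boundingRect(m); print(x,y,ww,h)
J=cv2.resize(I[y-10:y+h+10,x-10:x+ww+10],None,fx=4,fy=4,interpolation=cv2.INTER_CUBIC)
cv2.polylines(J,[(k-[x-10,y-10])*4+2],True,(0,255,0),1)
cv2.imwrite("pics/%s.png"%sys.argv[1],J)
print([(w(c,r["point"]).round(4).tolist(),round(r["confidence"],2)) for r in nets.pinpoint("wrist","sherd_2_mid")])
plan(.438,-.139,.003)
E
python3 s2.py o1
```

```text
time_s: 48.2
position: [0.4371, -0.1383, 0.1199]
tcp_rot: [1.0, -0.022, -0.001, -0.0]
contact_force: [0.6, 0.1, 0.5]
width: 0.0881
time_s: 49.0
position: [0.438, -0.1397, 0.1103]
tcp_rot: [1.0, -0.022, 0.0, 0.0]
contact_force: [0.2, -0.1, 0.5]
width: 0.0883
cut 2.5221892261699534 0.91 5125
[ 463.3 -115.5] len 18 ang 173.0
[ 445.1 -113.2] len 28 ang 9.1
[ 417.4 -117.7] len 12 ang 54.1
[ 410.3 -127.5] len 26 ang 72.6
[ 402.7 -151.9] len 19 ang 123.5
[ 413.3 -167.9] len 17 ang 7.9
[ 430.5 -165.5] len 22 ang 20.1
[ 451.5 -157.9] len 21 ang 32.8
[ 469.2 -146.4] len 6 ang 75.7
[ 470.7 -140.5] len 26 ang 106.5
rect ((435.22216796875, -139.1410675048828), (69.1608657836914, 50.34468460083008), 10.94170093536377)
90 68.1 54.9 | 94 68.8 52.8 | 98 69.1 51.2 | 102 69.3 50.2 | 106 69.8 50.1 | 110 70.4 50.2 | 114 70.9 50.6 | 118 71.3 51.5 | 122 71.7 52.5 | 126 72.4 54.0 | 130 72.6 55.3 | 134 72.5 56.8 | 138 72.5 58.2 | 142 72.1 59.3 | 146 71.5 60.1 | 150 70.4 61.0 | 154 69.1 61.9 | 158 67.4 62.5 | 162 65.4 62.8 | 166 63.0 64.3 | 170 60.4 65.8 | 174 58.0 66.9 | 178 55.8 67.7 | 
(np.float64(11.10800
[... 1447 characters left out ...]
, np.float64(2.0), np.float64(49.0), np.float64(8.3), np.float64(12.0), [438.2, -138.1], np.float64(-4.4))
(np.float64(7.913679474190587), -78, np.float64(0.0), np.float64(49.2), np.float64(7.9), np.float64(13.9), [436.2, -138.6], np.float64(-3.9))
(np.float64(7.764133868282784), -75, np.float64(4.0), np.float64(48.7), np.float64(7.8), np.float64(10.8), [439.9, -137.5], np.float64(-3.4))
(np.float64(7.534675265668341), -81, np.float64(-8.0), np.float64(50.7), np.float64(7.5), np.float64(15.0), [428.5, -140.5], np.float64(-6.0))
273 205 94 76
[([0.4368, -0.1445, 0.0055], 0.62)]
after turn shift mm [ -0.   -0.6 107.3] | yaw -0.045 t 49.15 pos [ 0.438  -0.1396  0.1103] F [ 0.6 -0.   0.4] w 87.9
```

View pics/o1.png

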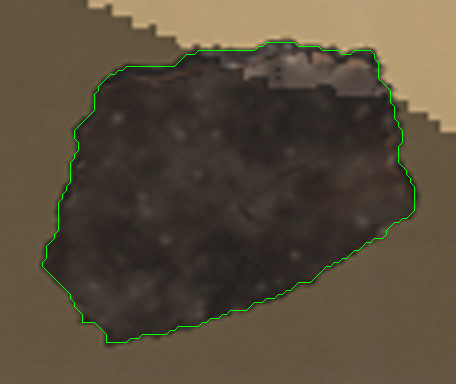

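```bash
python3 -m crank '[[0,0,0,0.14,88],[0,0,0,0.14,88],[0,0,0,0.14,88],[0,0,0,0.14,88],[0,0,0,0.14,88],[0,0,0,0.14,88],[0,0,0,0.14,88],[0,0,0,0.14,88]]' 20
python3 -m crank '[[0,0,0,0.14,88],[0,0,0,0.056,88],[0,0,0,0,88],[0,0,0,0,88],[0,0,0,0,88],[0,0,0,0,88],[0,0,0,0,88],[0,0,0,0,88]]' 20
python3 s2.py o2; python3 -c "
from h import *
print(manip.observe()['joint_pos'].round(2)); plan(.432,-.1395,.005,-1.36)"
```

```text
time_s: 49.95
position: [0.438, -0.1396, 0.1102]
tcp_rot: [0.834, -0.553, 0.0, 0.0]
contact_force: [-0.0, -0.4, 0.0]
width: 0.0878
time_s: 50.75
position: [0.438, -0.1396, 0.1102]
tcp_rot: [0.777, -0.629, -0.0, 0.0]
contact_force: [0.6, -0.7, -0.3]
width: 0.088
cut 1.0719899570323428 0.61 4967
[ 464.7 -116.9] len 16 ang 168.1
[ 448.8 -113.5] len 34 ang 11.9
[ 415.9 -120.5] len 33 ang 69.1
[ 404.  -151.6] len 13 ang 116.2
[ 409.8 -163.3] len 7 ang 136.1
[ 414.9 -168.2] len 21 ang 11.4
[ 435.3 -164. ] len 18 ang 20.2
[ 452.3 -157.8] len 23 ang 34.4
[ 471.4 -144.7] len 29 ang 103.4
rect ((436.420166015625, -138.99990844726562), (69.10350036621094, 48.162147521972656), 13.676843643188477)
90 68.3 54.6 | 94 68.8 52.1 | 98 68.9 50.2 | 102 68.7 48.5 | 106 69.6 48.3 | 110 70.1 48.3 | 114 70.4 49.3 | 118 70.8 50.3 | 122 71.2 51.1 | 126 71.7 52.3 | 130 71.9 54.2 | 134 71.8 56.0 | 138 71.7 57.5 | 142 71.2 58.7 | 146 70.5 59.6 | 150 69.3 60.4 | 154 67.9 61.1 | 158 66.2 61.8 | 162 64.2 62.9 | 166 61.8 64.1 | 170 59.7 65.7 | 174 57.9 67.0 | 178 55.8 67.9 | 
(np.float64(12.851622109321738), -78, np
[... 1617 characters left out ...]
at64(10.1), np.float64(9.5), [442.6, -136.1], np.float64(3.8))
(np.float64(9.444089105583089), -69, np.float64(6.0), np.float64(46.8), np.float64(12.0), np.float64(9.4), [442.9, -136.4], np.float64(0.9))
(np.float64(8.890698964463752), 27, np.float64(-2.0), np.float64(70.6), np.float64(8.9), np.float64(13.2), [438.4, -143.0], np.float64(1.5))
286 196 68 93
[([0.4373, -0.1418, 0.0043], 0.93)]
after turn shift mm [-6.000e-01 -1.000e-01  1.072e+02] | yaw -1.361 t 50.9 pos [ 0.438  -0.1396  0.1102] F [ 0.3 -0.1  0.1] w 88.0
[-0.56  0.33  1.85 -0.    0.96  0.8 ]
turn -0.001 j6-> 0.8
after turn shift mm [ -1.4   5.8 105.2] | yaw -1.361 t 50.9 pos [ 0.438  -0.1396  0.1102] F [ 0.3 -0.1  0.1] w 88.0
```

View pics/o2.png

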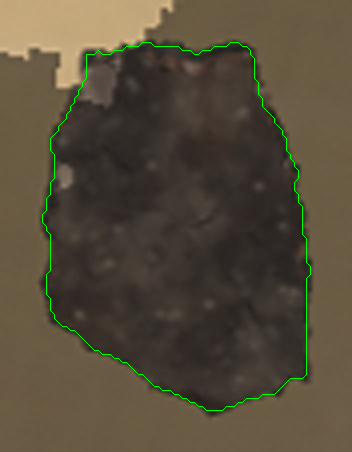

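```bash
python3 -c "
from h import *
plan(.430,-.1405,.005,-1.361)
c=viewer.read_camera('wrist'); print(proj(c,np.array([[320.5,253.]]),.006))"
```

```text
turn 0.0 j6-> 0.8
after turn shift mm [ -0.8   8.  105.2] | yaw -1.361 t 50.9 pos [ 0.438  -0.1396  0.1102] F [ 0.3 -0.1  0.1] w 88.0
[[ 0.42967475 -0.14113411  0.006     ]]
```

```bash
python3 -m crank '[[-0.5,8,10,0,88],[0,0,20,0,88],[0,0,20,0,88],[0,0,18,0,88],[0,0,14,0,88],[0,0,10,0,88],[0,0,8,0,88],[0,0,5,0,88]]' 20
python3 -m crank '[[0,0,0,0,88],[0,0,0,0,70],[0,0,0,0,60],[0,0,0,0,55],[0,0,0,0,50],[0,0,0,0,30],[0,0,0,0,30],[0,0,0,0,30]]' 20
python3 -m crank '[[0,0,0,0,30],[0,0,0,0,30],[0,0,0,0,30],[0,0,0,0,30],[0,0,0,0,30],[0,0,0,0,30],[0,0,0,0,30],[0,0,0,0,30]]' 20
```

```text
time_s: 51.75
position: [0.4301, -0.1408, 0.0048]
tcp_rot: [0.777, -0.629, -0.0, -0.0]
contact_force: [-0.1, -0.5, -0.1]
width: 0.0878
time_s: 52.55
position: [0.4301, -0.1408, 0.0052]
tcp_rot: [0.777, -0.629, 0.0, 0.0]
contact_force: [-0.3, -0.1, 1.1]
width: 0.0473
time_s: 53.35
position: [0.43, -0.1408, 0.0052]
tcp_rot: [0.777, -0.629, 0.0, 0.0]
contact_force: [-0.2, -0.4, 1.3]
width: 0.047
```

```bash
python3 -m crank '[[0,0,-2,0,30],[0,0,-5,0,30],[0,0,-12,0,30],[0,0,-20,0,30],[0,0,-28,0,30],[0,0,-25,0,30],[0,0,-15,0,30],[0,0,-7,0,30]]' 20
python3 -m crank '[[0,0,0,-0.07,30],[0,0,0,-0.13,30],[0,0,0,-0.14,30],[0,0,0,-0.14,30],[0,0,0,-0.14,30],[0,0,0,-0.14,30],[0,0,0,-0.14,30],[0,0,0,-0.14,30]]' 20
python3 -m crank '[[0,0,0,-0.14,30],[0,0,0,-0.1,30],[0,0,0,-0.04,30],[0,0,0,0,30],[0,0,0,0,30],[0,0,0,0,30],[0,0,0,0,30],[0,0,0,0,30]]' 20
python3 - <<'E'
from h import *
c=viewer.read_camera("wrist"); cv2.imwrite("pics/p1.png",c["color"])
plan(.455,-.326,.12,-.045)
E
```

```text
time_s: 54.15
position: [0.4305, -0.1411, 0.1213]
tcp_rot: [0.777, -0.629, 0.002, -0.0]
contact_force: [0.5, 0.5, -1.1]
width: 0.047
time_s: 54.95
position: [0.4298, -0.1407, 0.1192]
tcp_rot: [0.988, -0.157, -0.0, -0.0]
contact_force: [0.3, 0.7, -1.0]
width: 0.0471
time_s: 55.75
position: [0.43, -0.1408, 0.1192]
tcp_rot: [1.0, -0.021, -0.0, -0.0]
contact_force: [0.5, -0.6, -0.7]
width: 0.047
turn 0.004 j6-> -0.53
after turn shift mm [ 33.3 183.9  -0.8] | yaw -0.041 t 55.8 pos [ 0.4301 -0.1408  0.1192] F [-0.6 -0.3 -0. ] w 47.1
```

View pics/p1.png

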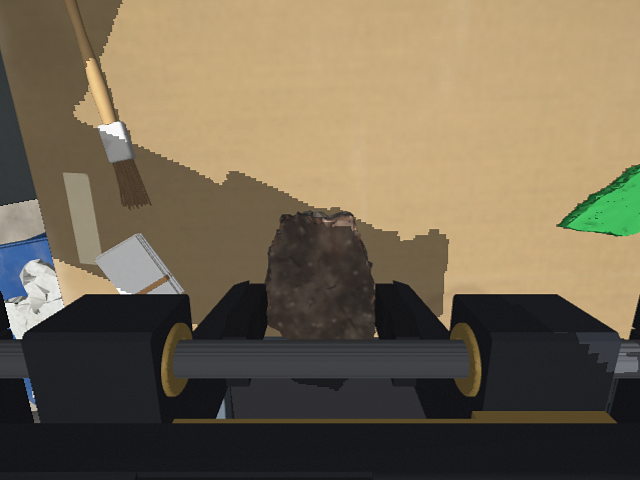

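```bash
python3 -m crank '[[2,12,0,0,30],[4,24,0,0,30],[6,35,0,0,30],[6,36,0,0,30],[5,34,0,0,30],[4,25,0,0,30],[2,13,0,0,30],[1,5,0,0,30]]' 20
python3 -m crank '[[0,0,0,0,30],[0,0,10,0,30],[0,0,18,0,30],[0,0,22,0,30],[0,0,20,0,30],[0,0,14,0,30],[0,0,8,0,30],[0,0,5,0,30]]' 20
python3 -m crank '[[0,0,2,0,30],[0,0,1.5,0,30],[0,0,1,0,30],[0,0,1,0,30],[0,0,0.5,0,30],[0,0,0,0,30],[0,0,0,0,30],[0,0,0,0,30]]' 20
```

```text
time_s: 56.6
position: [0.4523, -0.327, 0.119]
tcp_rot: [1.0, -0.021, -0.0, -0.0]
contact_force: [0.5, 1.7, -0.6]
width: 0.0473
time_s: 57.4
position: [0.4525, -0.3255, 0.0218]
tcp_rot: [1.0, -0.02, -0.0, -0.0]
contact_force: [0.4, -0.0, 0.4]
width: 0.0471
time_s: 58.2
position: [0.4525, -0.3259, 0.0163]
tcp_rot: [1.0, -0.02, 0.0, 0.0]
contact_force: [-0.2, -0.7, -0.9]
width: 0.0467
```

Release expected near TCP z 0.0132.

```bash
python3 -m crank '[[0,0,1,0,30],[0,0,1,0,30],[0,0,0.5,0,30],[0,0,0.5,0,30],[0,0,0,0,30],[0,0,0,0,30],[0,0,0,0,30],[0,0,0,0,30]]' 20
python3 -m crank '[[0,0,0.5,0,30],[0,0,0,0,30],[0,0,0,0,30],[0,0,0,0,30],[0,0,0,0,30],[0,0,0,0,30],[0,0,0,0,30],[0,0,0,0,30]]' 20
```

```text
time_s: 59.0
position: [0.4525, -0.3259, 0.0133]
tcp_rot: [1.0, -0.02, -0.0, -0.0]
contact_force: [-0.6, 1.0, 0.7]
width: 0.0471
time_s: 59.8
position: [0.4525, -0.3259, 0.0132]
tcp_rot: [1.0, -0.02, 0.0, 0.0]
contact_force: [-2.6, 2.1, 6.6]
width: 0.0473
```

```bash
python3 -m crank '[[0,0,0,0,50],[0,0,0,0,55],[0,0,0,0,60],[0,0,0,0,65],[0,0,0,0,65],[0,0,-5,0,65],[0,0,-15,0,65],[0,0,-25,0,65]]' 20
python3 -m crank '[[0,0,-30,0,65],[0,0,-30,0,88],[0,0,-30,0,88],[0,0,-30,0,88],[0,0,-30,0,88],[0,0,-20,0,88],[0,0,-10,0,88],[0,0,0,0,88]]' 20
python3 - <<'E'
from h import *
c=viewer.read_camera("wrist"); cv2.imwrite("pics/q1.png",c["color"])
W=cloud(c)
for x,y in((.565,-.326),(.4525,-.326)):
    P=W[(abs(W[...,0]-x)<.015)&(abs(W[...,1]-y)<.025)&(W[...,2]>.012)&(W[...,2]<.04)]
    A=np.c_[P[:,:2]-P[:,:2].mean(0),np.ones(len(P))]; print(np.linalg.lstsq(A,P[:,2],rcond=None)[0].round(3),len(P))
plan(.5594,.3565,.235,1.53)
E
```

```text
time_s: 60.6
position: [0.452, -0.3253, 0.0575]
tcp_rot: [1.0, -0.021, -0.001, -0.001]
contact_force: [-0.5, 0.0, 0.7]
width: 0.0648
time_s: 61.4
position: [0.4527, -0.3261, 0.2387]
tcp_rot: [1.0, -0.02, 0.001, 0.001]
contact_force: [0.2, -0.1, 0.1]
width: 0.0879
[-0.018  0.005  0.018] 1392
[-0.001  0.011  0.018] 1302
turn 1.571 j6-> 0.78
after turn shift mm [-686.1  -79.1    2.5] | yaw -0.041 t 61.45 pos [ 0.4524 -0.3258  0.2374] F [-0.   0.1 -0.9] w 88.1
```

View pics/q1.png

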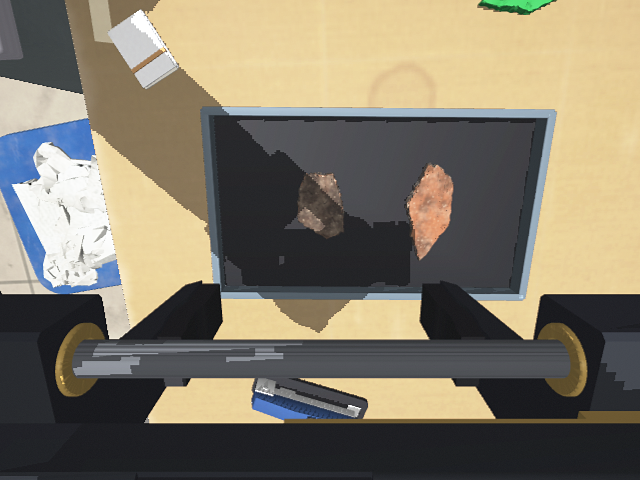

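```bash
python3 -m crank '[[2,-15,0,0,88],[4,-32,0,0,88],[5,-45,0,0,88],[5,-45,0,0,88],[5,-45,0,0,88],[5,-45,0,0,88],[5,-45,0,0,88],[5,-45,0,0,88]]' 40
python3 -m crank '[[5,-45,0,0,88],[5,-45,0,0,88],[5,-45,0,0,88],[5,-45,0,0,88],[5,-45,0,0,88],[5,-45,0,0,88],[5,-40,0,0,88],[4,-30,0,0,88]]' 40
python3 -m crank '[[2,-15,0,-0.14,88],[0,0,0,-0.14,88],[0,0,0,-0.14,88],[0,0,0,-0.14,88],[0,0,0,-0.14,88],[0,0,0,-0.14,88],[0,0,0,-0.14,88],[0,0,0,-0.14,88]]' 40
python3 -m crank '[[0,0,0,-0.14,88],[0,0,0,-0.14,88],[0,0,0,-0.14,88],[0,0,0,-0.03,88],[0,0,0,0,88],[0,0,0,0,88],[0,0,0,0,88],[0,0,0,0,88]]' 40
python3 - <<'E'
from h import *
c=viewer.read_camera("wrist");W=cloud(c); cv2.imwrite("pics/r1.png",c["color"])
m=(W[...,2]>0.075)&(W[...,2]<0.1)&(abs(W[...,0]-.56)<.05)&(abs(W[...,1]-.356)<.05)
P=W[m];print("knob",len(P),cv2.minAreaRect(P[:,:2].astype(np.float32)*1000),P[:,2].max())
plan(.5594,.3565,.056,1.533)
E
```

```text
time_s: 62.25
position: [0.5006, -0.0078, 0.2367]
tcp_rot: [1.0, -0.02, -0.001, -0.0]
contact_force: [0.7, -0.1, 0.7]
width: 0.088
time_s: 63.05
position: [0.5529, 0.3306, 0.2362]
tcp_rot: [1.0, -0.02, -0.001, 0.0]
contact_force: [-0.5, 0.0, -0.7]
width: 0.0881
time_s: 63.85
position: [0.5558, 0.343, 0.2363]
tcp_rot: [0.856, 0.516, -0.001, -0.0]
contact_force: [0.1, -0.4, -0.4]
width: 0.088
time_s: 64.65
position: [0.5569, 0.3424, 0.2376]
tcp_rot: [0.722, 0.692, -0.0, -0.0]
contact_force: [0.1, -0.4, -0.4]
width: 0.0884
knob 762 ((559.9636840820312, 356.03125), (13.17124080657959, 42.035606384277344), 88.12547302246094) 0.08548646219359494
turn -0.005 j6-> -1.16
after turn shift mm [ 14.2   1.9 181.7] | yaw 1.528 t 64.7 pos [0.5569 0.3424 0.2377] F [ 0.4  0.1 -0.6] w 88.1
```

View pics/r1.png

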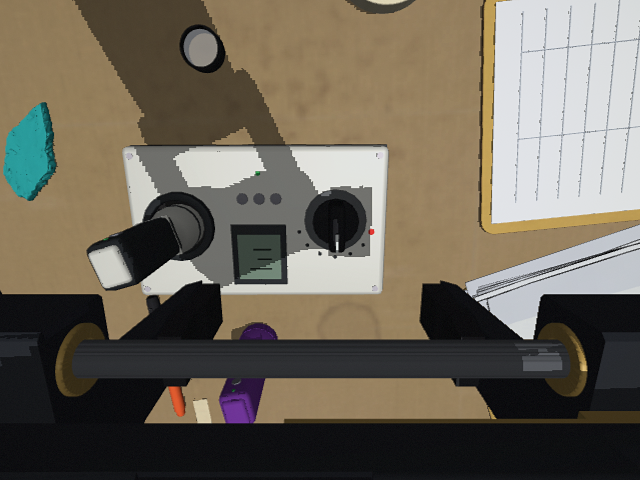

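```bash
python3 -m crank '[[6,1,5,0,50],[6,1,10,0,50],[2.2,0,20,0,50],[0,0,30,0,50],[0,0,30,0,50],[0,0,30,0,50],[0,0,25,0,50],[0,0,18,0,50]]' 40
python3 -m crank '[[0,0,10,0,50],[0,0,3.5,0,50],[0,0,0,0,50],[0,0,0,0,50],[0,0,0,0,5],[0,0,0,0,5],[0,0,0,0,5],[0,0,0,0,5]]' 40
python3 -m crank '[[0,0,0,0,5],[0,0,0,0,5],[0,0,0,-0.14,5],[0,0,0,-0.14,5],[0,0,0,-0.14,5],[0,0,0,-0.14,5],[0,0,0,-0.14,5],[0,0,0,-0.14,5]]' 40
python3 -m crank '[[0,0,0,-0.14,5],[0,0,0,-0.14,5],[0,0,0,-0.13,5],[0,0,0,0,5],[0,0,0,0,5],[0,0,0,0,5],[0,0,0,0,5],[0,0,0,0,5]]' 40
python3 - <<'E'
from h import *
plan(.5594,.3565,.056,2.79);print(manip.observe()["ft_torque"])
E
```

```text
time_s: 65.5
position: [0.5586, 0.3566, 0.0667]
tcp_rot: [0.722, 0.692, -0.001, -0.001]
contact_force: [0.4, -0.3, 0.8]
width: 0.05
time_s: 66.3
position: [0.5596, 0.3565, 0.0564]
tcp_rot: [0.722, 0.692, 0.0, 0.0]
contact_force: [-0.2, 0.3, 0.4]
width: 0.0199
time_s: 67.1
position: [0.5597, 0.3558, 0.0563]
tcp_rot: [0.374, 0.927, -0.001, 0.0]
contact_force: [-0.8, -5.9, 1.9]
width: 0.0136
time_s: 67.9
position: [0.5599, 0.3556, 0.0564]
tcp_rot: [0.18, 0.984, -0.001, 0.0]
contact_force: [0.2, -5.5, 1.1]
width: 0.0138
turn -0.011 j6-> -2.4
after turn shift mm [0.8 0.6 0.4] | yaw 2.779 t 67.9 pos [0.5599 0.3556 0.0564] F [ 0.2 -5.5  1.1] w 13.8
[-0.65804599 -0.02350564  0.02574312]
```

```bash
python3 -m crank '[[0,0,0,-0.03,5],[0,0,0,-0.02,5],[0,0,0,0,5],[0,0,0,0,5],[0,0,0,0,5],[0,0,0,0,5],[0,0,0,0,5],[0,0,0,0,5]]' 40
python3 - <<'E'
from h import *
plan(.5594,.3565,.056,2.79);print(manip.observe()["ft_torque"])
E
python3 -m crank '[[0,0,0,0.04,5],[0,0,0,0,5],[0,0,0,0,50],[0,0,0,0,50],[0,0,0,0,50],[0,0,0,0,50],[0,0,0,0,50],[0,0,0,0,50]]' 40
python3 -m crank '[[0,0,-10,0,50],[0,0,-25,0,50],[0,0,-30,0,50],[0,0,-30,0,50],[0,0,-30,0,88],[0,0,-30,0,88],[0,0,-25,0,88],[0,0,-10,0,88]]' 40
python3 - <<'E'
from h import *
plan(.5594,.3565,.24)
for n in ["wrist","side"]:
    c=viewer.read_camera(n);W=cloud(c); cv2.imwrite(f"pics/s_{n}.png",c["color"])
    m=(W[...,2]>0.075)&(W[...,2]<0.1)&(abs(W[...,0]-.56)<.035)&(abs(W[...,1]-.356)<.035)
    P=W[m]; print(n,len(P),cv2.minAreaRect(P[:,:2].astype(np.float32)*1000))
E
```

```text
time_s: 68.7
position: [0.5599, 0.3556, 0.0563]
tcp_rot: [0.156, 0.988, -0.001, 0.0]
contact_force: [1.3, -5.5, 0.8]
width: 0.014
turn 0.038 j6-> -2.4
after turn shift mm [0.8 0.6 0.3] | yaw 2.828 t 68.7 pos [0.5599 0.3556 0.0563] F [ 1.3 -5.5  0.8] w 14.0
[-0.77330715  0.04083282 -0.51617006]
time_s: 69.5
position: [0.5595, 0.3566, 0.0562]
tcp_rot: [0.175, 0.985, 0.0, -0.0]
contact_force: [0.2, -0.1, 0.6]
width: 0.0499
time_s: 70.3
position: [0.56, 0.3567, 0.2498]
tcp_rot: [0.175, 0.985, 0.001, 0.002]
contact_force: [0.7, -0.3, 0.5]
width: 0.0801
after turn shift mm [ 0.5 -0.5  9.8] | yaw 2.789 t 70.3 pos [0.56   0.3567 0.2498] F [ 0.7 -0.3  0.5] w 80.1
wrist 735 ((560.6742553710938, 356.0630187988281), (42.6583366394043, 13.614570617675781), 70.11437225341797)
side 160 ((561.3171997070312, 358.67169189453125), (44.92046356201172, 14.45254898071289), 70.45318603515625)
```

View pics/s_wrist.png

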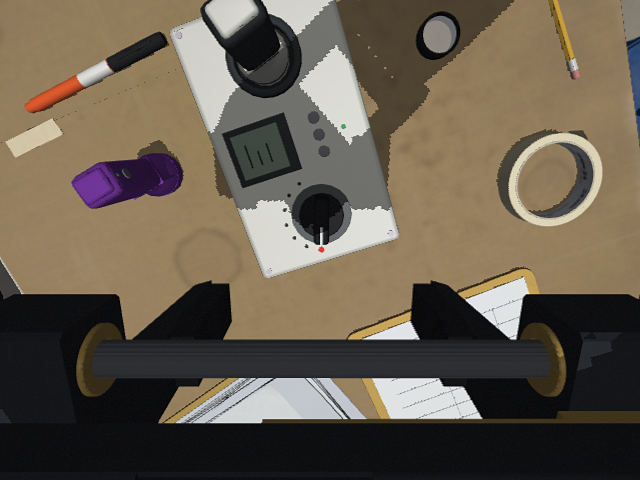

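View pics/s_side.png

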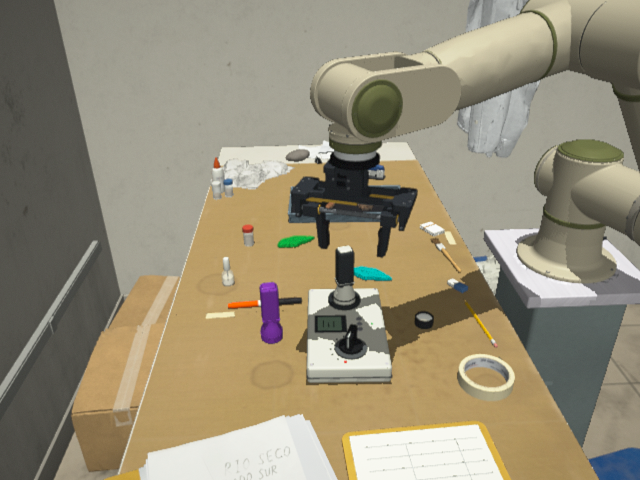

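```bash
python3 -m crank '[[0,0,0,0,88],[0,0,0,0,88],[0,0,0,0,88],[0,0,0,0,88],[0,0,0,0,88],[0,0,0,0,88],[0,0,0,0,88],[0,0,0,0,88]]'
python3 - <<'E'
from h import *
c=viewer.read_camera("top"); cv2.imwrite("pics/t1.png",c["color"])
for t in ["sherd_1_mid","sherd_2_mid","loupe_mid","varnish_mid","vial_mid","probe_grip"]:
    print(t,[(w(c,r["point"]).round(3).tolist(),round(r["confidence"],2)) for r in nets.pinpoint("top",t)])
E
```

```text
time_s: 71.2
position: [0.5596, 0.3565, 0.2462]
tcp_rot: [0.175, 0.984, 0.0, -0.0]
contact_force: [-0.1, -0.2, 0.5]
width: 0.088
sherd_1_mid [([0.565, -0.33, 0.011], 0.75), ([0.458, -0.32, 0.01], 0.7), ([0.488, 0.052, 0.007], 0.64), ([0.657, -0.116, 0.004], 0.62)]
sherd_2_mid [([0.456, -0.318, 0.009], 0.81), ([0.398, 0.24, 0.006], 0.59)]
loupe_mid [([0.398, 0.241, 0.008], 0.52), ([0.776, -0.123, 0.029], 0.18)]
varnish_mid [([0.815, 0.06, 0.035], 0.65)]
vial_mid [([0.775, -0.124, 0.025], 0.45)]
probe_grip [([0.711, 0.264, 0.095], 0.75), ([0.559, 0.206, 0.135], 0.66)]
```

View pics/t1.png

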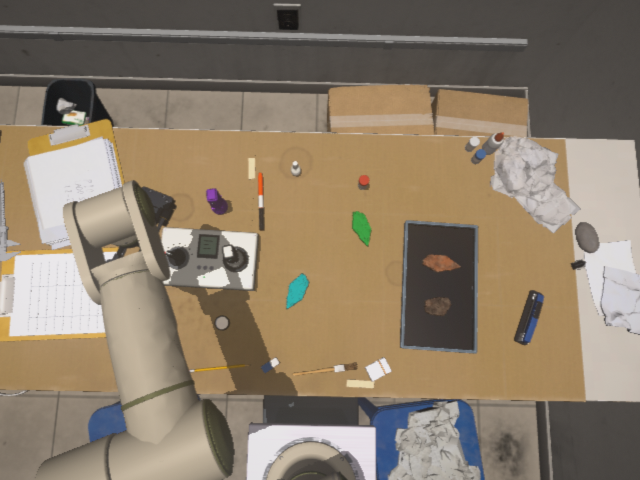

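The top view shows both sherds in the tray at (440,263) and (438,306), and the probe in its cup at (234,254). The loupe, bottle and vial have not moved.

```bash
python3 -c "
from rig import manip
print(manip.close_job())"
```

```text
the job is handed in; nothing more can be done
None
```

The job is done and handed in at about 71 s. Only two sherds were present this time, sherd_1 (terracotta) and sherd_2 (dark brown).

**What I did**
- I turned the selector anticlockwise to its stop, feeling about 0.57 N m of resistance there. Three clicks clockwise then put it at 1.257 rad, and it stayed there while the probe was out.
- I held the probe about 1 cm above sherd_1 for about 3 s and then above sherd_2 for about 3 s, and stood it back in its cup.
- I gripped each sherd at 20 N and laid them flat, side by side, in the tray. Contact at set-down was about 5–7 N.
- I turned the selector back to off at its stop.

**Final checks**
- **Selector:** the pointer is on the red dot, with the bar at 70.1–70.5° against an expected 69.6°.
- **Probe and sherds:** the probe stands in its cup. Both sherds lie flat in the tray, about 1° off level by the camera fit.
- **Other objects:** the loupe, bottle, vial and look-alikes are where they started, within measuring error. The gripper is clear of everything.

**What disagreed or changed**
- Sherd_2 was knocked about 4 cm aside early on. I noticed before measuring and used its new position.
- The network put the probe face about 6 mm higher over sherd_1 than the arm's position did. I went by the arm position, and the depth picture agreed with it.
- The fingers closed to 45 and 47 mm on the sherds, against the listed 47 and 50 mm, but both held level.

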